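# Show a stone section to the bench camera, label up

### The job

Get this stone section ready for its photograph: swing the camera bar over and down until it rests in its fork. Then take the glass slide from its wooden rest by the frosted end (the one with the small notch in its corner), fingers off the polished stone, and hold it up to the camera, label face up towards the lens and square to it, with the middle of the stone at the focus point about 65 mm from the lens. Finish still holding it there, steady and clear of everything else, and leave the tools lying round it undisturbed.

Things in the scene. Friction and masses are not known exactly. Their poses are not given: they have to be found in the camera images.
- slide: thick glass slide, 90 x 45 x 8 mm, 0.09 kg, standing on a long edge in the slot of the wooden rest, notched long edge up. Origin: middle of the lower long edge. x: normal of the label face (that face at x +4, the back at x -4 mm); y: along the 90 mm length (-45 to +45) towards the frosted end; z: towards the notched long edge (0 to 45 mm).
- frosted_end (a point): where to pinch the slide: inside its frosted (ground, whitish) end, in slide axes at x 0, y +30, z +34 mm. The frosted end is y +10 to +45 mm with a blank paper label on the label face; its upper corner has a square notch, 8 mm in y by 8 mm in z. Seen from the label side with the notch up, the frosted end is at the right. The rest is clear glass.
- section_mid (a point): middle of the outer face of the polished stone section, 35 (y) x 27 (z) mm and 3 mm thick, cemented on the label face of the slide's clear part; in slide axes at x +7, y -23.5, z +26.5 mm. Axes as the slide's.
- stone_section: the polished stone slab itself; origin in the middle of its glued face, axes as the slide's. The fingers must not touch it.
- rest: loose wooden block, 44 (x) x 40 (y) x 20 mm high, 0.35 kg, with an open slot along y, 10 mm wide and 12 mm deep, in which the slide stands upright; the slide's ends overhang the block by about 25 mm. Origin: middle of its underside; axes as the slide's at the start.
- stand: camera stand fixed to the bench: grey base plate 66 x 150 x 10 mm; square pivot post at its far end, round post with the fork (the catch) at the end near the robot, both 0.17 m high. Origin: on the bench under the focus point; x points to the robot's left (within 30 degrees), y towards the robot, z up. Base plate at x +39 to +105 mm; pivot at x +67, y -52, fork at x +67, y +45 mm.
- swing_bar (a joint): angle of the hinged bar that carries the camera, about the stand's x axis. 0: level, lying in the fork; 1.57: upright; 2.0: leaning back on its stop. It starts parked past upright (1.7 to 2.0). The hinge is slightly stiff: below about 1.2 rad the bar (0.2 kg) sinks into the fork by its own weight and stays there.
- bar_handle (a point): middle of the cross handle at the bar's free end, 130 mm from the hinge and 33 mm beyond the fork: a steel cylinder, diameter 18, length 34 mm, lying along the stand's x. Pinched over its two ends from above, it turns between the pads as the bar swings.
- bar_hinge (a point): hinge axis of the bar (the stand's x direction), in the pivot post's clevis, 150 mm above the bench; the bar is 10 mm wide along the axis and 14 mm high.
- focus (a point): focus point, 94 mm above the bench, 65 mm from the lens of the lowered camera. x: line of sight to the lens, to the robot's left and 40 degrees up; y: level, towards the robot; z: up and to the right. Wanted: section_mid here, slide x along this x. With slide y along this y the notched edge stays on top and the gripper leans to the right, 40 degrees off plumb.
- bench_block: loose polished steel block, 52 x 52 x 20 mm; origin under its middle; bystander.
- ring_clamp: loose wooden ring clamp, 118 x 31 x 23 mm; origin under its middle; bystander.
- loupe: loose folding loupe, 27 x 58 x 20 mm; origin under its middle; bystander.
- burnisher: loose burnisher with wooden handle, 142 x 13 x 13 mm; origin under its middle; bystander.
Not all that is in view belongs to the job. There is more than one size of the rest; the job needs the smallest.

How it is judged:
By the outcome, as a careful person would: the job done as asked, in the order asked, and still so for the second after the job is handed in, while the arm keeps its last pose, push and grip.
It also fails if it takes over 54 s, if anything falls off the work surface, if the arm or the gripper's body presses on something with over 40 N, if the wrist force passes 120 N, or if a joint passes its speed limit or range.

### The arm

A 6-joint arm with a two-finger parallel gripper is mounted at the origin on a cart in front of the work surface, level with it; the furniture and walls round the work are solid. World frame = base frame: x ahead of the robot, y to its left, z up, the work surface at z = 0. Lengths are in mm, angles in rad, forces in N, time in s.
With the tool pointing down it reaches from about 325 to 850 mm from the base axis. Payload 15.5 kg.
Tool frame: the origin (TCP) lies between the finger pads, 19 mm behind the fingertips; this is the grasp point; z points along the fingers, y is the line along which they close (so a half turn about z gives the same grasp; the last joint's range is limited). The gripper opens to 91 mm and grips with 3 to 60 N. Pads are 32 mm wide; open, the fingers measure 118 mm over their backs; the gripper's body (76 mm by 178 mm) begins 60 mm behind the grasp point.
Start: joints at [-1.345, 0.494, 1.345, -0, 1.302, -0.096], TCP at [197.08, -593.116, 232.715] pointing down, gripper open.
Joint ranges: [-2.91, 2.91], [-0.82, 2.16], [0.22, 2.67], [-1.22, 4.37], [0.12, 2.79], [-3.08, 3.08]. Speed limits (rad/s): [1.89, 1.89, 2.57, 3.01, 3.01, 3.01].

### API

Orientations are given as a 3x3 rotation matrix whose columns are the frame's x, y, z axes.
In Python, from plant import state, capture, camera_model, job_done gives the robot as it stands. The module is installed in compiled form; this text tells all that it offers.
- The arm moves only by the tool jog_arm, never from a script. Its argument "series" is a list of rows, each a list of 4 numbers: the shift along the tool's x, y, z in mm, then the turn about the tool's z in rad. A call has 1 to 20 rows; each row shifts and turns the commanded pose from where the row before left it, along the tool's axes as they then stand; what a row does not reach is not made up. A row lasts 1/10 s, in which the tool goes at most 50 mm and 8.59 degrees, less where a joint would pass 70% of its speed; a pose out of reach is approached as far as the arm can. A call with a gripper value outside its range is refused whole. "grip" is the finger opening in mm, from 0 to 91.2, set as the call begins (left out, the last holds). The fingers move at their own pace and stop on an object; "grip_force" is the grip in N (left out, the last holds). Time passes only in rows, so rows that do not move let the fingers close. It gives the time, the measured TCP pose, the force, the opening and the grip force at its end, in the units of the state.
- state(): the state, without advancing time (a new reading comes with each control period).
- capture(name): name is "scene" or "side" or "wrist"; returns the picture (420x560x3 uint8, red, green, blue); there is no depth.
- camera_model(name): a dict with "vfov" (degrees; the focal length in pixels is half the picture's height over the tangent of half this angle, whatever the lens; pixels are square), "cx", "cy" (the principal point, pixels), "R" (3x3) and "t" (3): a world point X has camera coordinates R X + t. Camera axes: x right, y down, z forward; pixel columns grow to the right and rows downward; lengths in mm; the calibration is good to about 2 mm. A picture is of the moment at which its call begins: read the wrist's pose just before it. camera_model takes no time and is no camera call; for the wrist camera it gives the pose at the moment of the call.
- job_done(): hands the job in; it is judged then, once.
The state is a dict: "t": time; "qpos": joint angles; "joint_velocities": joint speeds; "effort": joint torques, N m; "tool_pos": TCP position; "tcp_rot": TCP orientation; "contact_force": force on the tool from outside, world axes, zero at the start; "moment": the same for the moment, N m; "width": finger opening in mm; "gripper_force": force on a finger pad.
Only numpy, scipy, OpenCV 4.12 (cv2) and the standard library are available. Lean on these libraries where they do the work, as an engineer would, in place of code of your own. Each camera call takes 0.05 s, during which the arm holds its last target. There are 200 camera calls.

## Working session

There is one attempt and no reset: what is moved stays moved. The work goes in short steps, Python scripts to look and compute and a tool call to move; the robot and the scene stay as the last step left them, time stands still between calls to the robot, and variables do not carry over. Pictures are saved under pics/ and viewed, at most 10 in all, crops included, and the job is handed in when it is done.

Besides the shell and the picture viewer there is one more tool, called after "Call:" as name(argument=value, ...), one argument or row to a line, values as JSON. jog_arm: Moves the arm, as the interface text tells. Its arguments: {"type":"object","properties":{"series":{"type":"array","items":{"type":"array","items":{"type":"number"}}},"grip":{"type":"number"},"grip_force":{"type":"number"}},"required":["series"]}

```bash
mkdir -p pics; cat > h.py <<'E'
import numpy as np, cv2
from plant import state, capture, camera_model, job_done
def cam(n):
    m=camera_model(n); f=210/np.tan(np.radians(m['vfov']/2)); R=np.array(m['R']); t=np.array(m['t'])
    return f,m['cx'],m['cy'],R,t
def ray(c,u,v):
    f,cx,cy,R,t=c; d=R.T@np.array([(u-cx)/f,(v-cy)/f,1]); return -R.T@t, d/np.linalg.norm(d)
def onplane(c,u,v,z):
    o,d=ray(c,u,v); return o+d*(z-o[2])/d[2]
def proj(c,X):
    f,cx,cy,R,t=c; p=R@np.array(X)+t; return np.array([cx+f*p[0]/p[2],cy+f*p[1]/p[2]])
def tri(rays):
    A=np.zeros((3,3));b=np.zeros(3)
    for o,d in rays:
        P=np.eye(3)-np.outer(d,d);A+=P;b+=P@o
    X=np.linalg.solve(A,b); return X,[np.linalg.norm((np.eye(3)-np.outer(d,d))@(X-o)) for o,d in rays]
def snap(n,fn):
    c=cam(n); im=capture(n)[:,:,::-1].copy(); cv2.imwrite(fn,im); return c,im
E
python3 - <<'E'
from h import *
for n in ("scene","side"):
    c,im=snap(n,f"pics/{n}0.png"); print(n,c)
s=state(); print(s)
E
```

```text
scene (np.float64(407.6287806887729), 285.5489919186093, 211.82293264407178, array([[-0.741259  , -0.67118999,  0.00625301],
       [-0.53989047,  0.59066551, -0.5996937 ],
       [ 0.39881497, -0.44790429, -0.8002052 ]]), array([292.17855186, 364.63612498, 913.79702062]))
side (np.float64(462.18405326717453), 282.03993928105314, 206.41008200313738, array([[ 0.99988865, -0.01151049,  0.00949665],
       [ 0.00323626, -0.4539888 , -0.89100151],
       [ 0.01456724,  0.89093304, -0.453901  ]]), array([-512.51885878,   77.16006834, 1317.00513631]))
{'t': 0.1, 'qpos': array([-1.34551685e+00,  4.94103005e-01,  1.34603807e+00,  1.20581375e-05,
        1.30252687e+00, -9.55188518e-02]), 'joint_velocities': array([ 0.00047091, -0.00061966, -0.00217875,  0.00059983,  0.00108634,
       -0.00053653]), 'effort': array([ 1.37884021e-03, -8.80240202e+01, -3.82545340e+01,  7.10766111e-02,
        4.82814386e-02, -4.42062174e-06]), 'tool_pos': array([ 197.00280098, -592.80919256,  232.21964586]), 'tcp_rot': array([[ 9.48985012e-01,  3.15321099e-01, -2.28864792e-04],
       [ 3.15321161e-01, -9.48984437e-01,  1.05072021e-03],
       [ 1.14125125e-04, -1.06928364e-03, -9.99999422e-01]]), 'contact_force': array([ 1.03443499, -1.30714783,  0.59495132]), 'moment': array([-0.0077224 ,  0.00788729, -0.01100136]), 'gripper_force': 0.0, 'width': 91.64871864419399}
```

View pics/scene0.png

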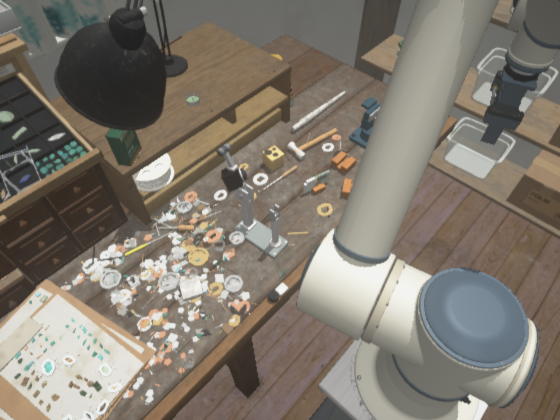

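View pics/side0.png

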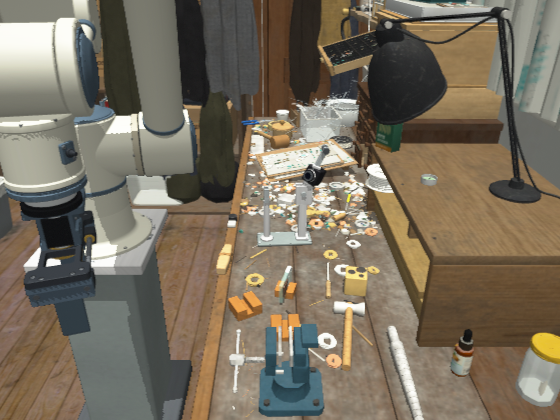

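The scene picture shows the slide upright at about (317,180) in a small wooden rest at (319,187). The stand base is at (262,235), with the bar parked up and its black camera at (232,172). In the side picture the slide is at (287,278) and the stand at (285,238). Other orange blocks are at (245,303) and (285,325), and a vise is at (290,380).

```bash
python3 - <<'E'
import cv2,numpy as np
a=cv2.imread('pics/side0.png')[130:350,220:380]; b=cv2.imread('pics/scene0.png')[125:265,205:365]
a=cv2.resize(a,None,fx=2.7,fy=2.7,interpolation=cv2.INTER_CUBIC)
a=cv2.imread('pics/side0.png')[225:350,220:380]
cv2.imwrite('pics/sidec.png',cv2.resize(a,None,fx=4.7,fy=4.7,interpolation=cv2.INTER_CUBIC))
cv2.imwrite('pics/scenec.png',cv2.resize(b,None,fx=4.2,fy=4.2,interpolation=cv2.INTER_CUBIC))
E
```

```text
(no output)
```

View pics/sidec.png

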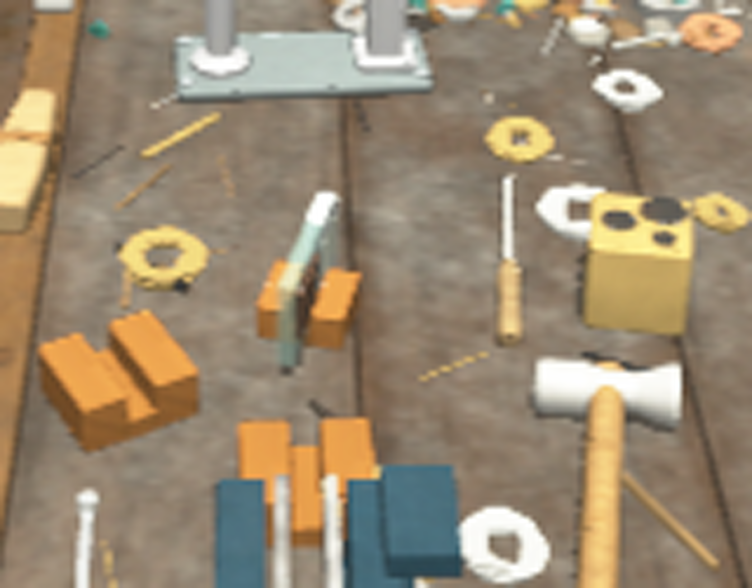

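View pics/scenec.png

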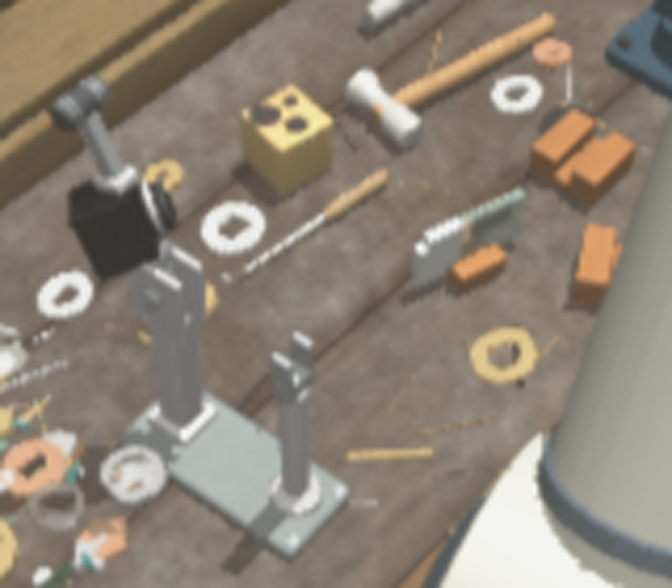

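Crops: the slide stands at side crop (300,280) with its whitish frosted end farther away at (325,205), nearer the stand. In the scene crop it runs from the frosted end at (418,245) to the clear end at (523,192). Candidates for the rest are orange blocks at side crop (308,305), (120,380) and (305,480). The first is the smallest and holds the slide. The hammer, burnisher and the rest are bystanders.

```bash
python3 - <<'E'
from h import *
S=cam('scene');D=cam('side')
fs=lambda u,v:(205+u/4.2,125+v/4.2)
fd=lambda u,v:(220+u/4.7,225+v/4.7)
print('campos',ray(S,280,210)[0],ray(D,280,210)[0])
def two(n,a,b):
    X,e=tri([ray(S,*fs(*a)),ray(D,*fd(*b))]);print(n,X.round(1),np.round(e,1));return X
print('base corners side z10',[onplane(D,*fd(*p),10).round(0) for p in [(177,40),(430,33),(432,88),(180,95)]])
print('base corners scene z10',[onplane(S,*fs(*p),10).round(0) for p in [(130,435),(208,393),(350,490),(292,550)]])
A=two('roundbase',(295,492),(220,60)); B=two('sqbase',(182,415),(385,50))
a=two('frost top end',(428,238),(325,200)); b=two('clear top end',(523,194),(291,268))
print('clear bottom side z8', onplane(D,*fd(288,366),8))
print('top ends scene z53',onplane(S,*fs(415,245),53),onplane(S,*fs(523,192),53))
print('side z53',onplane(D,*fd(325,195),53),onplane(D,*fd(291,266),53))
# handle
h1=onplane
u=lambda n,p:ray(S if n=='s' else D,*p)
X,e=tri([ray(S,*fs(80,103)),ray(D,323,150)]);print('handle',X,e)
for q in [(245,303),(285,325)]: print('other rest',onplane(D,*q,20))
print('bench block/loupe etc', onplane(D,*fd(640,215),40),onplane(D,*fd(510,300),6))
E
```

```text
campos [ 49.00761761 390.02294423 948.0681205 ] [  493.02695436 -1144.23292673   671.40689412]
base corners side z10 [array([443., -15.,  10.]), array([596.,  -6.,  10.]), array([593., -69.,  10.]), array([447., -78.,  10.])]
base corners scene z10 [array([579.,   1.,  10.]), array([565., -58.,  10.]), array([443., -65.,  10.]), array([440.,  -7.,  10.])]
roundbase [468.9 -39.4  10.2] [0.9 0.9]
sqbase [566.1 -32.1  12.5] [1.7 1.7]
frost top end [ 525.9 -237.8   47.6] [0.2 0.2]
clear top end [ 503.7 -308.8   55.7] [4.8 4.8]
clear bottom side z8 [ 507.11799317 -318.7547589     8.        ]
top ends scene z53 [ 525.27833371 -223.11721267   53.        ] [ 501.10630776 -312.2704066    53.        ]
side z53 [ 525.99793163 -241.18425806   53.        ] [ 508.33428999 -300.46119165   53.        ]
handle [615.95817379 -29.11483869 266.61524575] [np.float64(2.147234121788779), np.float64(2.147234121788935)]
other rest [ 427.0713496  -334.14952524   20.        ]
other rest [ 513.83640483 -405.09450371   20.        ]
bench block/loupe etc [ 685.15511187 -239.5273538    40.        ] [ 618.8346815  -264.59652358    6.        ]
```

```bash
python3 - <<'E'
import cv2,numpy as np
a=cv2.imread('pics/side0.png')[135:250,245:345]
cv2.imwrite('pics/sided.png',cv2.resize(a,None,fx=5,fy=5,interpolation=cv2.INTER_CUBIC))
E
```

```text
(no output)
```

View pics/sided.png

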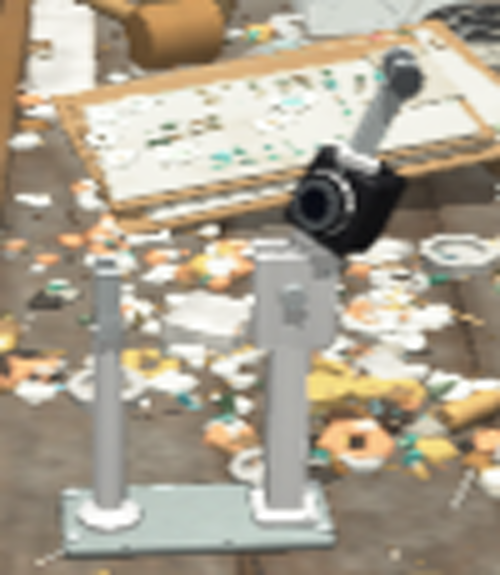

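The side crop shows the bar leaning back, with its cross handle at (403,75), the lens at (318,205) and the fork on top of the round post at (107,270). The measured post spacing of 97.4 mm agrees with the given 97 mm. The jog only turns about the tool's z, but the slide needs a 40° lean. So I'll first test, in free air, what happens at the edge of the reach.

Call:
jog_arm(
  series=[
    [0, 0, -50, 0],
    [0, 0, -50, 0],
    [0, 0, -50, 0],
    [0, 0, -50, 0],
    [0, 0, -50, 0],
    [0, 0, -50, 0],
    [0, 0, -50, 0],
    [0, 0, -50, 0],
    [0, 0, -50, 0],
    [0, 0, -50, 0],
    [0, 0, -50, 0],
    [0, 0, -50, 0],
  ],
)

```text
t: 1.3
tool_pos: [174.6, -525.7, 733.0]
tcp_rot: [[0.949, 0.315, 0.021], [0.315, -0.947, -0.062], [0.0, 0.066, -0.998]]
contact_force: [0.5, 0.7, 0.5]
width: 91.6
gripper_force: 0.0
```

```bash
python3 -c "
from h import *
s=state();print(s['t'],s['qpos'].round(3),s['tool_pos'].round(1),s['tcp_rot'].round(3).tolist())"
```

```text
1.3 [-1.362  0.371  0.221  0.012  2.484 -0.103] [ 174.6 -525.7  733. ] [[0.949, 0.315, 0.021], [0.315, -0.947, -0.062], [0.0, 0.066, -0.998]]
```

At the elbow limit the tool starts to lean outward. I'll push on, then come back, to see whether the lean stays.

Call:
jog_arm(
  series=[
    [0, 0, -50, 0],
    [0, 0, -50, 0],
    [0, 0, -50, 0],
  ],
)

```text
t: 1.6
tool_pos: [153.4, -461.6, 786.1]
tcp_rot: [[0.949, 0.313, 0.04], [0.315, -0.941, -0.119], [-0.0, 0.126, -0.992]]
contact_force: [0.4, -0.5, 1.1]
width: 91.5
gripper_force: 0.0
```

Call:
jog_arm(
  series=[
    [0, 0, 50, 0],
    [0, 0, 50, 0],
    [0, 0, 50, 0],
  ],
)

```text
t: 1.9
tool_pos: [159.0, -479.1, 661.6]
tcp_rot: [[0.949, 0.313, 0.04], [0.315, -0.941, -0.121], [-0.0, 0.128, -0.992]]
contact_force: [-0.3, -1.8, 0.5]
width: 91.1
gripper_force: 0.0
```

```bash
python3 -c "
from h import *
s=state();print(s['t'],s['qpos'].round(4).tolist(),s['tool_pos'].round(1).tolist(),s['tcp_rot'].round(4).tolist())"
```

```text
1.9 [-1.3796, 0.1402, 0.7636, 0.0192, 2.1107, -0.1186] [159.0, -479.1, 661.6] [[0.949, 0.3126, 0.0403], [0.3152, -0.9413, -0.1213], [-0.0, 0.1278, -0.9918]]
```

The lean stays at 7.3°, so workspace limits can set it. I'll now try the inner limit, which should lean the tool the other way.

Call:
jog_arm(
  series=[
    [0, 0, 50, 0],
    [0, 0, 50, 0],
    [0, 0, 50, 0],
    [0, 0, 50, 0],
    [0, 0, 50, 0],
    [0, -50, 25, 0],
    [0, -50, 0, 0],
    [0, -50, 0, 0],
    [0, -50, 0, 0],
    [0, -50, 0, 0],
    [0, -50, 0, 0],
  ],
)

```text
t: 3.0
tool_pos: [77.6, -232.1, 354.6]
tcp_rot: [[0.949, 0.313, 0.04], [0.316, -0.941, -0.118], [0.0, 0.125, -0.992]]
contact_force: [-0.1, -0.3, 1.2]
width: 91.2
gripper_force: 0.0
```

```bash
cat > st.py <<'E'
from h import *
s=state();print(round(s['t'],2),s['qpos'].round(3).tolist(),s['tool_pos'].round(1).tolist(),s['tcp_rot'].round(4).tolist(),s['contact_force'].round(1),round(s['width'],1),round(s['gripper_force'],1))
E
python3 st.py
```

```text
3.0 [-1.547, -0.312, 1.937, 0.037, 1.397, -0.302] [77.6, -232.1, 354.6] [[0.9488, 0.3135, 0.0398], [0.316, -0.9414, -0.1181], [0.0004, 0.1246, -0.9922]] [-0.1 -0.3  1.2] 91.2 0.0
```

```bash
cat > kin.py <<'E'
from h import *
from scipy.optimize import least_squares
Q=np.array([[-1.34551685,.494103,1.34603807,0,1.30252687,-.0955],[-1.362,.371,.221,.012,2.484,-.103],[-1.3796,.1402,.7636,.0192,2.1107,-.1186],[-1.547,-.312,1.937,.037,1.397,-.302]])
P=np.array([[197.0,-592.81,232.2],[174.6,-525.7,733.],[159,-479.1,661.6],[77.6,-232.1,354.6]])
def Rx(a):c,s=np.cos(a),np.sin(a);return np.array([[1,0,0],[0,c,-s],[0,s,c]])
def Ry(a):c,s=np.cos(a),np.sin(a);return np.array([[c,0,s],[0,1,0],[-s,0,c]])
def Rz(a):c,s=np.cos(a),np.sin(a);return np.array([[c,-s,0],[s,c,0],[0,0,1]])
def fk(q,g):
    a1,d1,L2,a3,L4,d6,lat=g
    R=Rz(q[0]);p=np.array([0,0,d1])+R@np.array([a1,lat,0]);R=R@Ry(q[1]);p=p+R@[0,0,L2];el=p;R=R@Ry(q[2]);p=p+R@[a3,0,L4];w=p
    R=R@Rz(q[3])@Ry(q[4]);p=p+R@[0,0,d6];return p,R@Rz(q[5]),el,w
res=lambda g:np.concatenate([(fk(q,g)[0]-p) for q,p in zip(Q,P)]+[0.002*(g-np.array([50,400,400,0,400,200,60]))])
if __name__=='__main__':
    r=least_squares(res,[50,400,400,0,400,200,60]);g=r.x;print(g.round(1),r.fun.round(1))
    for q in Q:print(fk(q,g)[1].round(3).tolist(),fk(q,g)[2].round(0),fk(q,g)[3].round(0))
    S=cam('scene');D=cam('side');print('lamp',tri([ray(S,110,85),ray(D,410,75)]))
E
python3 kin.py
```

```text
[-5.000e-01  2.584e+02  5.974e+02  1.178e+02  3.846e+02  3.364e+02
  5.960e+01] [-0.   0.  -0.1  0.2  0.  -0.1  0.1 -0.   0.1 -0.2 -0.   0.1 -0.1 -0.3
  0.4  0.2 -0.   0.3 -0. ]
[[-0.315, 0.949, -0.0], [0.949, 0.315, 0.001], [0.001, 0.0, -1.0]] [ 121. -262.  784.] [ 197. -593.  568.]
[[-0.315, 0.949, 0.021], [0.947, 0.316, -0.063], [-0.066, -0.0, -0.998]] [ 103. -199.  815.] [ 168. -505. 1069.]
[[-0.313, 0.949, 0.04], [0.941, 0.315, -0.121], [-0.128, -0.0, -0.992]] [ 74. -70. 850.] [ 146. -438.  995.]
[[-0.314, 0.949, 0.039], [0.941, 0.316, -0.118], [-0.125, -0.0, -0.992]] [ 55. 185. 827.] [  64. -192.  688.]
lamp (array([836.54825234,  88.80429058, 418.84752498]), [np.float64(15.267237727598452), np.float64(15.267237727598404)])
```

```bash
cat >> kin.py <<'E'
G=np.array([-.5,258.4,597.4,117.8,384.6,336.4,59.6])
LO=np.array([-2.91,-.82,.22,-1.22,.12,-3.08]);HI=np.array([2.91,2.16,2.67,4.37,2.79,3.08])
VM=.07*np.array([1.89,1.89,2.57,3.01,3.01,3.01])
from scipy.spatial.transform import Rotation as Ro
def fkt(q):
    p,R,e,w=fk(q,G);return p,R@Rz(np.pi/2)
def step(q,row,W):
    p,R=fkt(q);pt=p+R@np.array(row[:3],float);Rt=R@Rz(row[3])
    f=lambda x:np.concatenate([fkt(x)[0]-pt,W*Ro.from_matrix(fkt(x)[1].T@Rt).as_rotvec()])
    x=least_squares(f,np.clip(q,LO+1e-6,HI-1e-6),bounds=(LO,HI)).x
    k=np.max(np.abs(x-q)/VM)
    return q+(x-q)/max(1,k)
def lean(R):return np.degrees(np.arccos(-R[2,2])),np.degrees(np.arctan2(R[1,2],R[0,2]))
E
python3 - <<'E'
from kin import *
for W in (30,100,300,1000):
    q=Q[0].copy();o=[]
    for i in range(15):
        q=step(q,[0,0,-50,0],W)
        if i in(11,14):p,R=fkt(q);o+=[p.round(0).tolist(),np.round(lean(R),1).tolist(),q.round(2).tolist()]
    print(W,o)
E
```

```text
30 [[188.0, -565.0, 820.0], [26.8, -71.6], [-1.38, 0.27, 0.22, 0.07, 2.19, -0.08], [162.0, -488.0, 944.0], [44.0, -71.6], [-1.46, 0.08, 0.22, 0.17, 2.08, -0.07]]
100 [[186.0, -561.0, 808.0], [24.0, -71.6], [-1.38, 0.28, 0.22, 0.07, 2.23, -0.08], [161.0, -486.0, 928.0], [40.8, -71.6], [-1.46, 0.09, 0.22, 0.16, 2.12, -0.07]]
300 [[179.0, -540.0, 758.0], [11.5, -71.6], [-1.37, 0.33, 0.22, 0.03, 2.39, -0.09], [158.0, -474.0, 840.0], [21.8, -71.6], [-1.41, 0.19, 0.22, 0.08, 2.36, -0.09]]
1000 [[174.0, -523.0, 725.0], [1.4, -71.4], [-1.36, 0.39, 0.22, 0.0, 2.51, -0.11], [153.0, -460.0, 771.0], [2.7, -71.5], [-1.38, 0.3, 0.22, 0.01, 2.58, -0.12]]
```

```bash
python3 - <<'E'
from kin import *
for W in (500,600,700):
    q=Q[0].copy();o=[]
    for i in range(15):
        q=step(q,[0,0,-50,0],W)
        if i in(11,14):p,R=fkt(q);o+=[p.round(0).tolist(),np.round(lean(R),1).tolist()]
    print(W,o)
W=590
def run(name,q,rows,every):
    for i,r in enumerate(rows):
        q=step(q,r,W)
        if i%every==every-1 or i==len(rows)-1:
            p,R=fkt(q);_,_,e,w=fk(q,G);print(name,i+1,p.round(0).tolist(),np.round(lean(R),1).tolist(),q.round(2).tolist(),'wr',w.round(0).tolist())
    return q
q0=Q[3].copy()
run('in low',q0,[[0,-50,0,0]]*12,3)
run('in high',q0,[[0,0,-50,0]]*5+[[0,-50,0,0]]*14,3)
run('in mid',q0,[[0,0,-50,0]]*2+[[0,-50,0,0]]*14,3)
E
```

```text
500 [[176.0, -529.0, 737.0], [5.2, -71.6], [155.0, -465.0, 795.0], [10.0, -71.6]]
600 [[175.0, -527.0, 732.0], [3.7, -71.5], [154.0, -463.0, 785.0], [7.2, -71.6]]
700 [[174.0, -525.0, 729.0], [2.8, -71.5], [153.0, -462.0, 779.0], [5.3, -71.6]]
in low 3 [40.0, -141.0, 345.0] [7.0, -71.7] [-1.91, -0.53, 2.04, 0.07, 1.53, -0.66] wr [27.0, -102.0, 679.0]
in low 6 [16.0, -115.0, 344.0] [5.9, -74.6] [-2.31, -0.6, 2.06, 0.09, 1.63, -1.05] wr [6.0, -81.0, 678.0]
in low 9 [0.0, -92.0, 340.0] [4.3, -79.4] [-2.71, -0.66, 2.07, 0.07, 1.71, -1.44] wr [-4.0, -68.0, 675.0]
in low 12 [-20.0, -60.0, 334.0] [1.1, 118.3] [-2.91, -0.66, 2.08, -0.02, 1.71, -1.66] wr [-17.0, -65.0, 670.0]
in high 3 [72.0, -214.0, 504.0] [7.2, -71.7] [-1.58, -0.39, 1.6, 0.04, 1.81, -0.32] wr [58.0, -175.0, 837.0]
in high 6 [53.0, -162.0, 598.0] [7.2, -71.6] [-1.74, -0.46, 1.38, 0.07, 2.1, -0.45] wr [40.0, -123.0, 932.0]
in high 9 [25.0, -126.0, 595.0] [6.5, -72.3] [-2.13, -0.53, 1.41, 0.11, 2.19, -0.82] wr [14.0, -90.0, 929.0]
in high 12 [7.0, -103.0, 592.0] [5.3, -75.9] [-2.53, -0.57, 1.42, 0.11, 2.26, -1.21] wr [-0.0, -7
[... 294 characters left out ...]
1.43, -0.15, 2.28, -1.76] wr [-29.0, -68.0, 925.0]
in mid 3 [58.0, -173.0, 448.0] [7.2, -71.7] [-1.69, -0.48, 1.77, 0.05, 1.74, -0.42] wr [45.0, -133.0, 781.0]
in mid 6 [28.0, -129.0, 445.0] [6.6, -72.4] [-2.08, -0.58, 1.8, 0.09, 1.84, -0.8] wr [17.0, -92.0, 779.0]
in mid 9 [9.0, -105.0, 442.0] [5.4, -75.9] [-2.48, -0.64, 1.82, 0.09, 1.92, -1.19] wr [2.0, -74.0, 777.0]
in mid 12 [-7.0, -79.0, 436.0] [2.5, -82.4] [-2.88, -0.68, 1.83, 0.05, 1.98, -1.61] wr [-9.0, -64.0, 772.0]
in mid 15 [-28.0, -46.0, 435.0] [3.7, 107.1] [-2.91, -0.65, 1.83, -0.07, 1.96, -1.68] wr [-22.0, -66.0, 771.0]
in mid 16 [-35.0, -35.0, 438.0] [5.8, 105.7] [-2.91, -0.64, 1.83, -0.11, 1.95, -1.7] wr [-26.0, -67.0, 773.0]
```

```bash
python3 - <<'E'
from kin import *
W=600
q0=Q[0].copy(); q0[0]+=np.radians(71.6+94); 
p,R=fkt(q0);print(p.round(0),R.round(2).tolist())
for start,rows in (('high',[[0,0,-50,0]]*10),('mid',[[0,50,-50*0.7,0]]*3),('low',[[0,50,0,0]]*5),('close',[[0,-50,-50,0]]*5+[[0,0,-50,0]]*7)):
    qs=q0
    for r in rows:qs=step(qs,r,W)
    for a in range(0,360,30):
        q=qs;
        for i in range(12):q=step(q,[0,50*np.cos(np.radians(a)),-50*np.sin(np.radians(a)),0],W)
        p,R=fkt(q);l=lean(R)
        if l[0]>8:print(start,a,p.round(0).tolist(),np.round(l,1).tolist(),q.round(2).tolist())
E
```

```text
[-43. 623. 232.] [[-1.0, -0.07, -0.0], [-0.07, 1.0, -0.0], [0.0, -0.0, -1.0]]
high 0 [-62.0, 891.0, 515.0] [19.4, 94.0] [1.56, 0.73, 0.22, 0.03, 1.85, -0.06]
high 30 [-51.0, 738.0, 697.0] [22.0, 94.0] [1.54, 0.48, 0.22, 0.04, 2.06, -0.07]
high 60 [-37.0, 535.0, 816.0] [20.1, 94.0] [1.5, 0.24, 0.22, 0.07, 2.33, -0.09]
high 90 [-23.0, 330.0, 871.0] [14.9, 94.0] [1.39, 0.04, 0.22, 0.13, 2.63, -0.13]
high 120 [-18.0, 183.0, 880.0] [10.7, 87.9] [1.23, -0.12, 0.29, 0.16, 2.79, -0.25]
high 330 [-66.0, 955.0, 317.0] [11.9, 94.0] [1.57, 0.95, 0.22, 0.01, 1.76, -0.06]
mid 0 [-70.0, 1012.0, 263.0] [17.5, 94.0] [1.57, 1.02, 0.22, 0.02, 1.6, -0.06]
mid 30 [-63.0, 906.0, 476.0] [17.7, 94.0] [1.57, 0.77, 0.22, 0.02, 1.84, -0.06]
mid 60 [-52.0, 750.0, 637.0] [14.8, 94.0] [1.55, 0.55, 0.22, 0.03, 2.11, -0.07]
mid 90 [-40.0, 579.0, 739.0] [9.0, 94.0] [1.53, 0.37, 0.22, 0.03, 2.4, -0.09]
mid 330 [-72.0, 1041.0, 16.0] [13.5, 94.0] [1.58, 1.28, 0.22, 0.01, 1.41, -0.06]
low 0 [-73.0, 1051.0, 207.0] [21.1, 94.0] [1.58, 1.09, 0.22, 0.02, 1.47, -0.06]
low 30 [-66.0, 957.0, 424.0] [20.5, 94.0] [1.57, 0.84, 0.22, 0.03, 1.72, -0.06]
low 60 [-56.0, 813.0, 586.0] [16.5, 94.0] [1.56, 0.63, 0.22, 0.03, 2.01, -0.07]
low 90 [-46.0, 661.0, 683.0] [9.7, 94.0] [1.54, 0.47, 0.22, 0.02, 2.29, -0.08]
low 300 [-70.0, 1003.0, -261.0] [9.4, 94.0] [1.58, 1.56, 0.22, 0.01, 1.2, -0.07]
low 330 [-74.0, 1070.0, -43.0] [17.9, 94.0] [1.58, 1.34, 0.22, 0.02, 1.27, -0.06]
close 0 [-53.0, 771.0, 596.0] [11.9, 94.0] [1.56, 0.6, 0.22, 0.02, 2.11, -0.07]
close 30 [-43.0, 620.0, 745.0] [15.5, 94.0] [1.53, 0.37, 0.22, 0.04, 2.28, -0.08]
close 60 [-28.0, 413.0, 844.0] [14.3, 94.0] [1.46, 0.14, 0.22, 0.08, 2.54, -0.11]
close 90 [-18.0, 212.0, 888.0] [11.8, 90.2] [1.27, -0.07, 0.22, 0.18, 2.79, -0.2]
close 120 [-39.0, 97.0, 879.0] [13.2, 71.9] [1.68, -0.23, 0.36, -0.28, 2.79, -0.23]
```

```bash
cat >> kin.py <<'E'
W0=600
def rows_to(q,pos,tx=None,mm=45,dpos=None):
    """rows (rounded) from q to TCP pos, tool-x heading tx(rad); simulate"""
    out=[]
    for k in range(40):
        p,R=fkt(q);d=np.array(pos,float)-p;n=np.linalg.norm(d);turn=0
        if tx is not None:
            turn=-((tx-np.arctan2(R[1,0],R[0,0])+np.pi)%(2*np.pi)-np.pi)
        if n<3 and abs(turn)<.02:break
        rem=max(n/mm,abs(turn)/.148,1);v=R.T@(d/rem)
        row=[round(float(x)) for x in v]+[round(float(turn/rem),2)]
        q=step(q,row,W0);out.append(row)
    return q,out
def show(q):
    p,R=fkt(q);print(p.round(1).tolist(),'lean',np.round(lean(R),1).tolist(),'txhead',round(float(np.degrees(np.arctan2(R[1,0],R[0,0]))),1),'q',q.round(2).tolist())
def now():return state()['qpos']
E
python3 - <<'E'
from kin import *
q=now();show(q)
for w,h in (((260,-120,480),75),((220,270,620),160),((-120,380,700),183.8)):
    q,r=rows_to(q,w,np.radians(h));print(r);show(q)
for i in range(8):q=step(q,[0,25,-43,0],W0);show(q)
E
```

```text
[77.7, -231.9, 354.6] lean [7.2, -71.4] txhead 18.4 q [-1.55, -0.31, 1.94, 0.04, 1.4, -0.3]
[[31, -5, -20, -0.15], [32, -1, -20, -0.15], [31, 3, -19, -0.15], [31, 7, -20, -0.15], [30, 10, -20, -0.15], [29, 14, -20, -0.15], [27, 18, -19, -0.15], [14, 13, -12, -0.09]]
[259.8, -120.3, 479.9] lean [7.1, -71.4] txhead 75.2 q [-0.55, -0.25, 1.58, -0.08, 1.71, -0.31]
[[35, -13, -19, -0.15], [37, -7, -19, -0.15], [37, -3, -19, -0.15], [37, 2, -19, -0.15], [37, 6, -19, -0.15], [36, 11, -19, -0.15], [35, 15, -19, -0.15], [33, 20, -19, -0.15], [30, 24, -19, -0.15], [26, 28, -18, -0.15], [20, 30, -18, -0.14]]
[219.6, 269.9, 620.3] lean [7.0, -71.4] txhead 160.2 q [0.82, -0.04, 1.06, -0.13, 2.17, -0.47]
[[43, -3, -13, -0.05], [43, 0, -13, -0.05], [43, 2, -13, -0.05], [43, 4, -13, -0.05], [43, 6, -13, -0.05], [42, 8, -13, -0.05], [42, 10, -13, -0.05], [42, 12, -12, -0.06], [5, 2, -2, -0.0]]
[-120.2, 380.4, 699.9] lean [7.0, -71.4] txhead -176.4 q [1.74, 0.13, 0.67, -0.03, 2.46, 0.09]
[-122.5, 402.6, 729.4] lean [7.0, -71.3] txhead -176.4 q [1.74, 0.21, 0.49, -0.04, 2.57, 0.08]
[-124.0, 421.2, 753.1] lean [6.9, -71.1] txhead -176.4 q [1.74, 0.28, 0.31, -0.04, 2.67, 0.07]
[-122.2, 433.7, 762.2] lean [6.2, -70.6] txhead -176.4 q [1.73, 0.32, 0.22, -0.05, 2.71, 0.05]
[-119.0, 440.3, 762.0] lean [5.1, -69.6] txhead -176.4 q [1.72, 0.32, 0.22, -0.04, 2.69, 0.05]
[-115.8, 446.3, 762.4] lean [4.0, -67.8] txhead -176.5 q [1.71, 0.31, 0.22, -0.04, 2.68, 0.04]
[-112.7, 451.5, 763.3] lean [2.9, -64.4] txhead -176.5 q [1.7, 0.31, 0.22, -0.03, 2.66, 0.04]
[-109.6, 456.2, 764.8] lean [1.8, -56.1] txhead -176.5 q [1.69, 0.31, 0.22, -0.03, 2.64, 0.03]
[-106.6, 460.2, 766.8] lean [0.8, -23.0] txhead -176.5 q [1.68, 0.3, 0.22, -0.02, 2.63, 0.03]
```

Call:
jog_arm(
  series=[
    [31, -5, -20, -0.14],
    [32, -1, -20, -0.14],
    [31, 3, -20, -0.14],
    [31, 7, -20, -0.14],
    [30, 10, -20, -0.14],
    [29, 14, -20, -0.14],
    [27, 18, -20, -0.14],
    [14, 13, -12, -0.14],
    [35, -13, -20, -0.14],
    [37, -7, -20, -0.14],
    [37, -3, -20, -0.14],
    [37, 2, -20, -0.14],
    [37, 6, -20, -0.14],
    [36, 11, -20, -0.14],
    [35, 15, -20, -0.14],
    [33, 20, -20, -0.14],
    [30, 24, -20, -0.14],
    [26, 28, -20, -0.14],
    [20, 30, -20, -0.14],
  ],
)

```text
t: 4.9
tool_pos: [233.9, 275.3, 639.9]
tcp_rot: [[-0.916, 0.398, 0.039], [0.392, 0.913, -0.117], [-0.082, -0.092, -0.992]]
contact_force: [1.4, -0.1, -0.3]
width: 90.9
gripper_force: 0.0
```

```bash
python3 - <<'E'
from kin import *
q=now();show(q);print(state()['t'],state()['contact_force'].round(1))
q,r=rows_to(q,(-120,380,700),np.radians(183.8));print(r);show(q)
for i in range(10):q=step(q,[0,25,-43,0],W0);show(q)
E
```

```text
[233.7, 274.7, 640.0] lean [7.1, -71.5] txhead 156.8 q [0.8, -0.01, 0.98, -0.14, 2.22, -0.44]
4.9 [ 1.4 -0.1 -0.3]
[[43, -6, -10, -0.06], [44, -3, -10, -0.06], [44, -1, -10, -0.06], [44, 2, -10, -0.05], [44, 4, -11, -0.06], [43, 6, -11, -0.05], [43, 9, -10, -0.06], [42, 11, -11, -0.06], [13, 4, -3, -0.01]]
[-120.3, 379.7, 700.3] lean [7.1, -71.5] txhead -176.3 q [1.74, 0.13, 0.67, -0.03, 2.46, 0.09]
[-122.6, 401.9, 729.8] lean [7.1, -71.4] txhead -176.3 q [1.74, 0.21, 0.49, -0.04, 2.57, 0.08]
[-124.1, 420.5, 753.4] lean [7.0, -71.2] txhead -176.3 q [1.74, 0.28, 0.31, -0.04, 2.67, 0.07]
[-122.3, 433.0, 762.4] lean [6.2, -70.7] txhead -176.3 q [1.73, 0.32, 0.22, -0.05, 2.71, 0.05]
[-119.1, 439.7, 762.2] lean [5.2, -69.8] txhead -176.4 q [1.72, 0.32, 0.22, -0.04, 2.69, 0.05]
[-116.0, 445.7, 762.5] lean [4.1, -68.1] txhead -176.4 q [1.71, 0.31, 0.22, -0.04, 2.68, 0.04]
[-112.9, 451.0, 763.4] lean [3.0, -64.9] txhead -176.4 q [1.7, 0.31, 0.22, -0.03, 2.66, 0.04]
[-109.9, 455.7, 764.8] lean [1.9, -57.2] txhead -176.4 q [1.69, 0.31, 0.22, -0.03, 2.64, 0.03]
[-106.9, 459.7, 766.8] lean [0.8, -27.6] txhead -176.4 q [1.68, 0.3, 0.22, -0.02, 2.63, 0.03]
[-103.9, 463.2, 769.3] lean [0.9, 58.7] txhead -176.4 q [1.67, 0.3, 0.22, -0.02, 2.61, 0.02]
[-101.0, 466.0, 772.4] lean [2.1, 83.3] txhead -176.4 q [1.66, 0.29, 0.22, -0.01, 2.6, 0.02]
```

Call:
jog_arm(
  series=[
    [43, -6, -10, -0.06],
    [44, -3, -10, -0.06],
    [44, -1, -10, -0.06],
    [44, 2, -10, -0.05],
    [44, 4, -10, -0.06],
    [43, 6, -10, -0.06],
    [43, 9, -10, -0.06],
    [42, 11, -10, -0.06],
    [35, 4, -5, 0],
    [8, 25, -43, 0],
    [8, 25, -43, 0],
    [8, 25, -43, 0],
    [8, 25, -43, 0],
    [8, 25, -43, 0],
    [8, 25, -43, 0],
  ],
)

```text
t: 6.4
tool_pos: [-148.7, 398.6, 767.7]
tcp_rot: [[-0.998, -0.051, 0.032], [-0.055, 0.984, -0.17], [-0.023, -0.172, -0.985]]
contact_force: [-0.1, 0.4, 0.4]
width: 91.3
gripper_force: 0.0
```

```bash
python3 - <<'E'
from kin import *
q=now();show(q);print(state()['t'],state()['tcp_rot'].round(4).tolist())
for i in range(6):
    q=step(q,[8,25,-43,0],W0);show(q)
E
```

```text
[-148.5, 397.9, 767.8] lean [10.0, -79.2] txhead -176.8 q [1.78, 0.31, 0.22, 0.01, 2.78, 0.17]
6.4 [[-0.9982, -0.0507, 0.0324], [-0.0555, 0.9838, -0.1704], [-0.0233, -0.1719, -0.9848]]
[-151.3, 406.8, 764.6] lean [9.1, -80.5] txhead -176.9 q [1.78, 0.32, 0.22, 0.02, 2.76, 0.18]
[-153.8, 415.1, 762.1] lean [8.1, -82.0] txhead -176.9 q [1.78, 0.32, 0.22, 0.03, 2.74, 0.18]
[-156.1, 422.7, 760.1] lean [7.2, -84.1] txhead -177.0 q [1.78, 0.32, 0.22, 0.03, 2.72, 0.19]
[-158.1, 429.6, 758.8] lean [6.2, -86.9] txhead -177.0 q [1.78, 0.32, 0.22, 0.04, 2.7, 0.19]
[-159.9, 435.9, 758.2] lean [5.1, -91.0] txhead -177.0 q [1.78, 0.32, 0.22, 0.05, 2.69, 0.2]
[-161.4, 441.5, 758.2] lean [4.1, -97.3] txhead -177.1 q [1.78, 0.32, 0.22, 0.05, 2.67, 0.2]
```

```bash
python3 - <<'E'
from kin import *
for row in ([0,45,-20,0],[-6,40,-30,0],[-15,40,-25,0]):
    q=now();print(row)
    for i in range(9):
        q=step(q,row,W0)
        if i%2==0: show(q)
E
```

```text
[0, 45, -20, 0]
[-146.2, 429.4, 752.2] lean [9.3, -79.9] txhead -176.9 q [1.76, 0.34, 0.22, 0.01, 2.74, 0.15]
[-141.3, 487.6, 721.3] lean [7.8, -81.6] txhead -176.9 q [1.73, 0.4, 0.22, 0.0, 2.66, 0.11]
[-136.2, 540.0, 692.1] lean [5.8, -83.9] txhead -177.0 q [1.71, 0.45, 0.22, 0.01, 2.58, 0.09]
[-130.9, 587.0, 666.1] lean [3.5, -88.8] txhead -177.0 q [1.69, 0.49, 0.22, 0.01, 2.5, 0.07]
[-125.7, 629.1, 644.0] lean [1.1, -116.0] txhead -177.0 q [1.67, 0.52, 0.22, 0.01, 2.42, 0.06]
[-6, 40, -30, 0]
[-139.5, 423.4, 757.2] lean [9.2, -80.0] txhead -176.9 q [1.75, 0.33, 0.22, 0.0, 2.75, 0.13]
[-122.1, 470.3, 736.9] lean [7.4, -81.6] txhead -176.9 q [1.7, 0.37, 0.22, -0.0, 2.68, 0.08]
[-105.6, 511.8, 719.0] lean [5.3, -83.4] txhead -177.0 q [1.66, 0.4, 0.22, -0.0, 2.62, 0.03]
[-90.0, 548.4, 704.3] lean [2.9, -86.3] txhead -177.0 q [1.63, 0.42, 0.22, -0.0, 2.55, 0.0]
[-75.5, 580.6, 693.3] lean [0.3, -124.6] txhead -177.0 q [1.6, 0.44, 0.22, 0.01, 2.48, -0.02]
[-15, 40, -25, 0]
[-131.5, 425.6, 757.0] lean [9.3, -79.8] txhead -176.8 q [1.74, 0.33, 0.22, -0.0, 2.75, 0.11]
[-98.6, 476.6, 735.3] lean [7.8, -80.5] txhead -176.9 q [1.66, 0.37, 0.22, -0.02, 2.68, 0.01]
[-67.6, 521.9, 714.5] lean [5.9, -80.1] txhead -176.9 q [1.6, 0.41, 0.22, -0.03, 2.62, -0.05]
[-38.7, 562.0, 695.8] lean [3.7, -76.6] txhead -176.9 q [1.54, 0.44, 0.22, -0.03, 2.55, -0.1]
[-11.8, 597.4, 680.1] lean [1.3, -53.5] txhead -176.9 q [1.5, 0.46, 0.22, -0.02, 2.48, -0.14]
```

Call:
jog_arm(
  series=[
    [-6, 40, -30, 0],
    [-6, 40, -30, 0],
    [-6, 40, -30, 0],
    [-6, 40, -30, 0],
    [-6, 40, -30, 0],
    [-6, 40, -30, 0],
    [-6, 40, -30, 0],
  ],
)

```text
t: 7.1
tool_pos: [-73.3, 469.7, 721.2]
tcp_rot: [[-0.999, -0.048, 0.015], [-0.05, 0.96, -0.274], [-0.002, -0.274, -0.962]]
contact_force: [-1.7, -0.2, 0.2]
width: 90.7
gripper_force: 0.0
```

```bash
python3 - <<'E'
from kin import *
q=now();show(q);print(state()['t'],state()['tcp_rot'].round(4).tolist())
for row in ([-6,40,-30,0],[-12,40,-30,0]):
    q=now();print(row)
    for i in range(4):
        q=step(q,row,W0)
        show(q)
E
```

```text
[-73.3, 468.8, 721.3] lean [15.9, -86.8] txhead -177.1 q [1.6, 0.41, 0.22, -0.02, 2.78, -0.03]
7.1 [[-0.9987, -0.048, 0.0153], [-0.0504, 0.9604, -0.2739], [-0.0016, -0.2744, -0.9616]]
[-6, 40, -30, 0]
[-66.8, 491.8, 707.3] lean [15.1, -87.1] txhead -177.1 q [1.59, 0.44, 0.22, -0.02, 2.75, -0.05]
[-60.4, 513.4, 693.8] lean [14.2, -87.5] txhead -177.2 q [1.58, 0.46, 0.22, -0.02, 2.71, -0.06]
[-54.2, 533.8, 681.2] lean [13.3, -87.8] txhead -177.2 q [1.57, 0.48, 0.22, -0.02, 2.68, -0.07]
[-48.3, 553.0, 669.3] lean [12.2, -88.1] txhead -177.2 q [1.56, 0.49, 0.22, -0.02, 2.64, -0.08]
[-12, 40, -30, 0]
[-61.0, 492.2, 707.5] lean [15.1, -87.1] txhead -177.1 q [1.58, 0.44, 0.22, -0.03, 2.75, -0.06]
[-49.1, 514.2, 694.1] lean [14.3, -87.3] txhead -177.1 q [1.56, 0.46, 0.22, -0.03, 2.71, -0.09]
[-37.7, 534.8, 681.4] lean [13.3, -87.4] txhead -177.2 q [1.54, 0.48, 0.22, -0.04, 2.68, -0.11]
[-26.7, 554.2, 669.5] lean [12.2, -87.4] txhead -177.2 q [1.52, 0.49, 0.22, -0.04, 2.64, -0.13]
```

```bash
cat >> kin.py <<'E'
def err(q,pt,Rt,W):
    p,R=fkt(q);return np.concatenate([pt-p,W*(R@Ro.from_matrix(R.T@Rt).as_rotvec())])
def jac(q,W):
    p,R=fkt(q);J=np.zeros((6,6));h=1e-5
    for i in range(6):
        x=q.copy();x[i]+=h;a,B=fkt(x);J[:3,i]=(a-p)/h;J[3:,i]=W*(R@Ro.from_matrix(R.T@B).as_rotvec())/h
    return J
PAR=dict(W=600,lam=1.,n=20,mode='all')
def step2(q,row,P=None):
    P=P or PAR;p,R=fkt(q);pt=p+R@np.array(row[:3],float);Rt=R@Rz(row[3]);x=q.copy()
    for _ in range(P['n']):
        e=err(x,pt,Rt,P['W']);J=jac(x,P['W'])
        d=J.T@np.linalg.solve(J@J.T+P['lam']**2*np.eye(6),e)
        x=np.clip(x+np.clip(d,-P.get('cl',9),P.get('cl',9)),LO+P.get('mg',0),HI-P.get('mg',0))
        if np.linalg.norm(e)<.05:break
    k=np.max(np.abs(x-q)/VM)
    return q+(x-q)/max(1,k)
E
python3 - <<'E'
from kin import *
b0=np.array([0.80,-0.01,0.98,-0.14,2.22,-0.44])
br=[[43,-6,-10,-.06],[44,-3,-10,-.06],[44,-1,-10,-.06],[44,2,-10,-.05],[44,4,-10,-.06],[43,6,-10,-.06],[43,9,-10,-.06],[42,11,-10,-.06],[35,4,-5,0]]+[[8,25,-43,0]]*6
import itertools
for W,lam,n in itertools.product((100,300,600),(1,30,100),(1,10,50)):
    P=dict(W=W,lam=lam,n=n)
    q=Q[0].copy();o=[]
    for i in range(15):
        q=step2(q,[0,0,-50,0],P)
        if i in(11,14):p,R=fkt(q);o+=[p.round(0).tolist(),round(lean(R)[0],1)]
    q=b0.copy()
    for r in br+[[-6,40,-30,0]]*7:
        q=step2(q,r,P)
        if r is br[-1]:p,R=fkt(q)
    o+=[p.round(0).tolist(),round(lean(R)[0],1)]
    p,R=fkt(q);o+=[p.round(0).tolist(),round(lean(R)[0],1)]
    print(W,lam,n,o)
print('want (175,-526,733)3.8 (153,-462,786)7.2  (-149,399,768)10 (-73,470,721)15.9')
E
```

```text
100 1 1 [[192.0, -570.0, 535.0], np.float64(36.0), [205.0, -629.0, 282.0], np.float64(58.8), [-216.0, 567.0, 522.0], np.float64(37.5), [-101.0, 609.0, 43.0], np.float64(96.0)]
100 1 10 [[196.0, -587.0, 494.0], np.float64(39.9), [206.0, -629.0, 282.0], np.float64(58.8), [-164.0, 582.0, 518.0], np.float64(41.1), [-118.0, 643.0, 248.0], np.float64(81.5)]
100 1 50 [[196.0, -587.0, 494.0], np.float64(39.9), [206.0, -629.0, 282.0], np.float64(58.8), [-164.0, 581.0, 519.0], np.float64(41.0), [-118.0, 643.0, 250.0], np.float64(81.4)]
100 30 1 [[173.0, -498.0, 764.0], np.float64(7.3), [166.0, -480.0, 685.0], np.float64(20.7), [-220.0, 526.0, 600.0], np.float64(30.5), [-199.0, 621.0, 113.0], np.float64(77.9)]
100 30 10 [[196.0, -564.0, 546.0], np.float64(35.2), [244.0, -591.0, 456.0], np.float64(50.5), [-202.0, 571.0, 524.0], np.float64(37.1), [-96.0, 636.0, 138.0], np.float64(86.3)]
100 30 50 [[197.0, -564.0, 546.0], np.float64(35.2), [245.0, -587.0, 464.0], np.float64(50.1), [-202.0, 571.0, 524.0], np.float64(37.1), [-97.0, 638.0, 150.0], np.float64(85.7)]
100 100 1 [[156.0, -416.0, 773.0], 
[... 3083 characters left out ...]
9), [-170.0, 588.0, 501.0], np.float64(42.2), [-120.0, 641.0, 206.0], np.float64(85.2)]
600 100 1 [[172.0, -504.0, 738.0], np.float64(1.6), [162.0, -477.0, 688.0], np.float64(20.2), [-160.0, 489.0, 675.0], np.float64(21.7), [-115.0, 649.0, 298.0], np.float64(57.8)]
600 100 10 [[181.0, -539.0, 597.0], np.float64(30.0), [189.0, -585.0, 504.0], np.float64(39.0), [-189.0, 538.0, 593.0], np.float64(30.5), [-88.0, 647.0, 219.0], np.float64(76.9)]
600 100 50 [[181.0, -539.0, 597.0], np.float64(30.0), [189.0, -585.0, 504.0], np.float64(39.0), [-189.0, 538.0, 593.0], np.float64(30.5), [-87.0, 648.0, 221.0], np.float64(76.8)]
want (175,-526,733)3.8 (153,-462,786)7.2  (-149,399,768)10 (-73,470,721)15.9
```

```bash
python3 - <<'E'
from kin import *
for row in ([0,45,-20,0],[0,30,-40,0],[0,20,-45,0]):
    q=now()
    for r in [[0,20,45,0]]*3+[[0,50,5,0]]*2: q=step(q,r,W0)
    print(row);show(q)
    for i in range(20):
        q=step(q,row,W0)
        if i%2==1:show(q)
E
```

```text
[0, 45, -20, 0]
[-78.7, 582.1, 551.2] lean [15.9, -86.8] txhead -177.1 q [1.61, 0.5, 0.55, -0.01, 2.38, -0.02]
[-81.3, 653.0, 551.7] lean [15.3, -86.9] txhead -177.1 q [1.61, 0.67, 0.22, -0.01, 2.52, -0.02]
[-79.5, 690.0, 520.4] lean [12.8, -87.8] txhead -177.2 q [1.6, 0.71, 0.22, -0.0, 2.44, -0.02]
[-77.8, 723.6, 494.5] lean [9.9, -89.1] txhead -177.2 q [1.6, 0.74, 0.22, 0.0, 2.36, -0.02]
[-76.1, 754.2, 474.6] lean [6.8, -91.5] txhead -177.2 q [1.59, 0.76, 0.22, 0.01, 2.28, -0.03]
[-74.4, 782.3, 460.7] lean [3.5, -98.3] txhead -177.2 q [1.59, 0.77, 0.22, 0.01, 2.21, -0.03]
[-72.7, 807.8, 453.0] lean [0.8, -179.4] txhead -177.3 q [1.58, 0.78, 0.22, 0.02, 2.14, -0.03]
[-71.0, 831.0, 451.3] lean [3.8, 107.9] txhead -177.2 q [1.58, 0.79, 0.22, 0.02, 2.07, -0.03]
[-69.4, 851.9, 455.5] lean [7.5, 101.4] txhead -177.2 q [1.57, 0.78, 0.22, 0.03, 2.01, -0.03]
[-67.6, 870.2, 465.2] lean [11.3, 99.1] txhead -177.2 q [1.57, 0.78, 0.22, 0.03, 1.95, -0.03]
[-65.8, 886.0, 480.2] lean [15.2, 97.9] txhead -177.2 q [1.56, 0.76, 0.22, 0.04, 1.89, -0.04]
[0, 30, -40, 0]
[-78.7, 582.1, 551.2] lean [15.9
[... 1358 characters left out ...]
.2 q [1.59, 0.56, 0.22, 0.0, 2.54, -0.03]
[-66.6, 603.9, 643.5] lean [7.3, -91.9] txhead -177.3 q [1.58, 0.53, 0.22, 0.01, 2.52, -0.03]
[-62.5, 597.2, 662.1] lean [4.7, -97.0] txhead -177.3 q [1.57, 0.49, 0.22, 0.02, 2.51, -0.04]
[-58.6, 588.9, 681.6] lean [2.1, -115.1] txhead -177.3 q [1.56, 0.46, 0.22, 0.02, 2.49, -0.04]
[-54.6, 579.0, 701.8] lean [1.5, 143.1] txhead -177.3 q [1.55, 0.43, 0.22, 0.03, 2.48, -0.04]
[-50.6, 567.5, 722.7] lean [4.0, 111.9] txhead -177.3 q [1.54, 0.39, 0.22, 0.04, 2.47, -0.04]
[-46.7, 554.4, 744.0] lean [6.8, 105.2] txhead -177.3 q [1.53, 0.35, 0.22, 0.06, 2.45, -0.05]
[-42.8, 539.7, 765.5] lean [9.6, 102.3] txhead -177.2 q [1.51, 0.31, 0.22, 0.07, 2.44, -0.05]
```

Call:
jog_arm(
  series=[
    [0, 20, 45, 0],
    [0, 20, 45, 0],
    [0, 20, 45, 0],
    [0, 50, 5, 0],
    [0, 50, 5, 0],
    [0, 30, -40, 0],
    [0, 30, -40, 0],
    [0, 30, -40, 0],
    [0, 30, -40, 0],
    [0, 30, -40, 0],
    [0, 30, -40, 0],
  ],
)

```text
t: 8.2
tool_pos: [-72.9, 648.1, 591.2]
tcp_rot: [[-0.999, -0.049, 0.001], [-0.049, 0.986, -0.16], [0.007, -0.16, -0.987]]
contact_force: [-0.2, -0.7, 0.1]
width: 91.1
gripper_force: 0.0
```

```bash
python3 - <<'E'
from kin import *
show(now());print(state()['t'],state()['tcp_rot'].round(4).tolist())
E
```

```text
[-72.9, 647.6, 591.2] lean [9.2, -89.6] txhead -177.2 q [1.59, 0.61, 0.22, 0.0, 2.48, -0.03]
8.2 [[-0.9988, -0.0491, 0.0011], [-0.0487, 0.9859, -0.16], [0.0068, -0.1598, -0.9871]]
```

```bash
python3 - <<'E'
from kin import *
for x in (0,-15,-30):
    q=now();print(x)
    for i in range(7):
        q=step(q,[x,28,-35,0],W0)
        if i>4:show(q)
q=now()
for r in [[-45,0,0,0]]*3+[[0,30,-40,0]]*7: q=step(q,r,W0)
show(q)
E
```

```text
0
[-64.0, 667.8, 616.7] lean [1.3, -132.7] txhead -177.3 q [1.57, 0.56, 0.22, 0.02, 2.37, -0.03]
[-62.6, 669.7, 623.2] lean [1.1, 153.8] txhead -177.3 q [1.57, 0.55, 0.22, 0.03, 2.36, -0.03]
-15
[14.1, 671.4, 615.8] lean [0.9, -104.1] txhead -177.2 q [1.46, 0.56, 0.22, 0.0, 2.37, -0.16]
[26.7, 673.4, 621.8] lean [0.6, 106.3] txhead -177.2 q [1.44, 0.56, 0.22, 0.01, 2.36, -0.17]
-30
[91.8, 671.1, 611.8] lean [0.8, -55.9] txhead -177.2 q [1.35, 0.57, 0.22, -0.01, 2.36, -0.28]
[115.3, 672.1, 616.6] lean [1.2, 52.1] txhead -177.2 q [1.32, 0.56, 0.22, -0.01, 2.34, -0.31]
[35.5, 668.1, 633.4] lean [2.0, 62.4] txhead -177.1 q [1.43, 0.54, 0.22, -0.02, 2.35, -0.2]
```

Call:
jog_arm(
  series=[
    [-20, 28, -35, 0],
    [-20, 28, -35, 0],
    [-20, 28, -35, 0],
    [-20, 28, -35, 0],
    [-20, 28, -35, 0],
    [-20, 28, -35, 0],
  ],
)

```text
t: 8.8
tool_pos: [41.3, 672.4, 612.9]
tcp_rot: [[-0.999, -0.049, 0.0], [-0.049, 0.999, -0.018], [0.0, -0.018, -1.0]]
contact_force: [0.1, -0.1, 0.1]
width: 91.5
gripper_force: 0.0
```

```bash
python3 - <<'E'
from kin import *
q=now();show(q);print(state()['t'],state()['tcp_rot'].round(4).tolist())
for w,h in (((260,330,500),183.8),((400,100,430),183.8),((624,-29,420),183.8),((624,-29,300),183.8)):
    q,r=rows_to(q,w,np.radians(h),mm=48);print(r);show(q)
E
```

```text
[41.3, 672.2, 612.9] lean [1.0, -88.8] txhead -177.2 q [1.42, 0.57, 0.22, -0.0, 2.37, -0.2]
8.8 [[-0.9988, -0.0487, 0.0004], [-0.0487, 0.9986, -0.0183], [0.0005, -0.0183, -0.9998]]
[[-23, -40, 14, -0.0], [-23, -40, 14, -0.0], [-23, -40, 14, -0.0], [-23, -40, 14, -0.0], [-23, -40, 13, -0.0], [-23, -40, 14, -0.0], [-23, -40, 13, -0.01], [-22, -40, 14, -0.0], [-22, -40, 13, -0.01], [-2, -3, 1, 0.0]]
[260.4, 329.6, 499.9] lean [1.0, -88.8] txhead -176.1 q [0.77, 0.03, 1.29, -0.01, 1.83, -0.87]
[[-21, -41, 13, 0.0], [-21, -41, 13, 0.0], [-22, -41, 13, 0.0], [-21, -41, 13, 0.0], [-22, -41, 12, 0.0], [-17, -32, 10, 0.0]]
[400.4, 100.4, 430.2] lean [1.0, -88.8] txhead -176.1 q [0.12, 0.03, 1.47, -0.02, 1.65, -1.53]
[[-40, -27, 2, 0.0], [-40, -27, 2, 0.0], [-40, -27, 3, 0.0], [-40, -27, 2, 0.0], [-40, -27, 3, 0.0], [-14, -9, 1, 0.0]]
[623.8, -28.8, 419.6] lean [1.0, -88.8] txhead -176.1 q [-0.13, 0.38, 1.03, -0.02, 1.72, -1.77]
[[0, 1, 48, 0.0], [0, 1, 48, 0.0], [0, 0, 24, 0.0]]
[623.7, -29.0, 299.6] lean [1.0, -88.8] txhead -176.1 q [-0.13, 0.44, 1.25, -0.02, 1.45, -1.77]
```

Call:
jog_arm(
  series=[
    [-23, -40, 14, 0],
    [-23, -40, 14, 0],
    [-23, -40, 14, 0],
    [-23, -40, 14, 0],
    [-23, -40, 14, 0],
    [-23, -40, 14, 0],
    [-23, -40, 14, 0],
    [-23, -40, 14, 0],
    [-23, -40, 14, -0.02],
    [-21, -41, 13, 0],
    [-21, -41, 13, 0],
    [-22, -41, 13, 0],
    [-21, -41, 13, 0],
    [-22, -41, 12, 0],
    [-21, -40, 12, 0],
    [-40, -27, 5, 0],
    [-40, -27, 5, 0],
    [-40, -27, 5, 0],
    [-40, -27, 5, 0],
  ],
)

```text
t: 10.7
tool_pos: [571.4, -4.4, 409.4]
tcp_rot: [[-0.998, -0.068, 0.002], [-0.068, 0.997, -0.021], [-0.001, -0.021, -1.0]]
contact_force: [1.3, 0.2, 1.3]
width: 91.6
gripper_force: 0.0
```

```bash
python3 - <<'E'
from kin import *
show(now());print(state()['t'])
c,im=snap('wrist','pics/w1.png');np.save('w1.npy',np.array([1]))
import pickle;pickle.dump(c,open('w1.pkl','wb'))
for X in [(616,-29,267),(566,-32,150),(469,-39,150),(520,-230,53),(506,-310,53)]:print(X,proj(c,X).round(0))
E
```

```text
[571.3, -4.4, 409.3] lean [1.2, -84.7] txhead -176.1 q [-0.1, 0.3, 1.19, -0.02, 1.65, -1.74]
10.7
(616, -29, 267) [251. 244.]
(566, -32, 150) [260. 162.]
(469, -39, 150) [259.  69.]
(520, -230, 53) [119. 104.]
(506, -310, 53) [58. 89.]
```

View pics/w1.png

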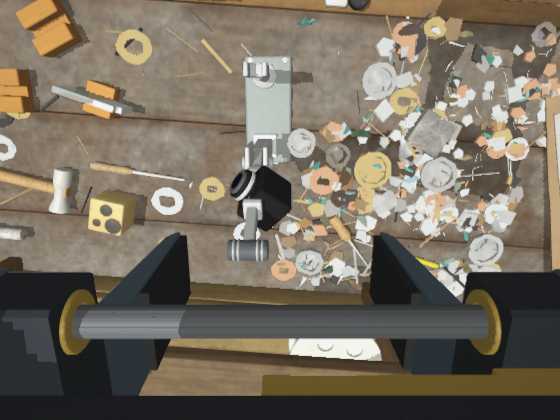

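The wrist picture shows the handle at (249,250), with ends at about (230,251) and (268,247). The camera is at (262,195), the pivot at (262,150), the fork at (263,72), and the slide runs from (53,89) to (122,109).

```bash
python3 - <<'E'
from kin import *
import pickle
c=pickle.load(open('w1.pkl','rb'));S=cam('scene');D=cam('side')
print(tri([ray(c,249,250),ray(S,205+80/4.2,125+103/4.2),ray(D,323,150)]))
ys=np.array([-.998,-.066,0]);piv=np.array([566.1,-32.1,150])
o,d=ray(c,249,250)
for a in np.arange(1.7,2.01,.05):
    X=piv+130*(np.cos(a)*ys+np.sin(a)*np.array([0,0,1]));print(round(a,2),X.round(1),np.linalg.norm((np.eye(3)-np.outer(d,d))@(X-o)).round(1),(proj(S,X)-[224,149.5]).round(1),(proj(D,X)-[323,150]).round(1))
for n,p in (('fork',(263,69)),('pivot',(262,150))):print(n,onplane(c,*p,165).round(1))
print('slide ends',onplane(c,53,89,50),onplane(c,122,109,50))
q=now();q,r=rows_to(q,(618,-29,300),np.radians(183.8),mm=48);print(r)
E
```

```text
(array([617.71639345, -29.98544919, 267.0515598 ]), [np.float64(3.307114300124714), np.float64(0.9010077612645154), np.float64(3.8326134467681077)])
1.7 [582.8 -31.  278.9] 30.4 [10.5  3.3] [-12.1  -4.9]
1.75 [589.2 -30.6 277.9] 24.9 [8.5 2.4] [-9.6 -4.6]
1.8 [595.6 -30.2 276.6] 19.6 [6.5 1.6] [-7.1 -4.1]
1.85 [601.9 -29.7 275. ] 14.5 [4.6 0.9] [-4.7 -3.6]
1.9 [608.  -29.3 273. ] 9.7 [2.8 0.3] [-2.3 -2.9]
1.95 [614.1 -28.9 270.8] 5.2 [ 1.  -0.2] [ 0.  -2.1]
2.0 [620.1 -28.5 268.2] 2.1 [-0.8 -0.5] [ 2.3 -1.2]
fork [469.4 -33.5 165. ]
pivot [550.3 -30.1 165. ]
slide ends [ 506.74545095 -317.84295667   50.        ] [ 526.23042504 -227.23416953   50.        ]
[[-17, -9, 44, 0.0], [-16, -9, 44, 0.0], [-8, -4, 19, 0.0]]
```

Call:
jog_arm(
  series=[
    [-17, -9, 44, 0],
    [-17, -9, 44, 0],
    [-12, -6, 15, 0],
    [0, 0, 20, 0],
    [0, 0, 15, 0],
  ],
)

```text
t: 11.25
tool_pos: [617.8, -26.5, 271.7]
tcp_rot: [[-0.998, -0.069, 0.001], [-0.069, 0.997, -0.021], [0.0, -0.021, -1.0]]
contact_force: [0.1, 0.5, 0.5]
width: 91.3
gripper_force: 0.0
```

Call:
jog_arm(
  series=[
    [0, 0, 0, 0],
    [0, 0, 0, 0],
    [0, 0, 0, 0],
    [0, 0, 0, 0],
  ],
  grip=28,
  grip_force=12,
)

```text
t: 11.65
tool_pos: [617.7, -26.1, 272.9]
tcp_rot: [[-0.998, -0.069, 0.002], [-0.069, 0.997, -0.021], [-0.001, -0.021, -1.0]]
contact_force: [-0.4, -0.6, -0.7]
width: 62.3
gripper_force: 0.0
```

Call:
jog_arm(
  series=[
    [0, -3, 0, 0],
    [0, 0, 0, 0],
    [0, 0, 0, 0],
    [0, 0, 0, 0],
    [0, 0, 0, 0],
  ],
)

```text
t: 12.15
tool_pos: [617.6, -30.9, 271.8]
tcp_rot: [[-0.998, -0.068, 0.001], [-0.068, 0.997, -0.024], [0.001, -0.024, -1.0]]
contact_force: [-0.1, -14.0, 0.3]
width: 34.1
gripper_force: 12.0
```

Call:
jog_arm(
  series=[
    [18.5, -2, -6, 0],
    [19, 0, -3.5, 0],
    [19.5, 0, -0.5, 0],
    [19, 0, 2.5, 0],
    [19, 0, 5.5, 0],
    [17.5, 0, 8, 0],
  ],
)

```text
t: 12.75
tool_pos: [505.0, -39.2, 266.7]
tcp_rot: [[-0.998, -0.069, 0.002], [-0.069, 0.997, -0.022], [-0.001, -0.022, -1.0]]
contact_force: [0.1, -2.9, 3.0]
width: 33.9
gripper_force: 12.0
```

Call:
jog_arm(
  series=[
    [16.5, 0, 10.5, 0],
    [14.5, 0, 13, 0],
    [12.5, 0, 15, 0],
    [10, 0, 16.5, 0],
    [7.5, 0, 18, 0],
    [4.5, 0, 19, 0],
  ],
)

```text
t: 13.35
tool_pos: [438.3, -44.4, 173.3]
tcp_rot: [[-0.998, -0.068, -0.002], [-0.068, 0.997, -0.019], [0.003, -0.019, -1.0]]
contact_force: [-1.1, 12.5, 0.3]
width: 34.2
gripper_force: 12.0
```

Call:
jog_arm(
  series=[
    [2, 2, 14, 0],
    [0, 0, 3, 0],
  ],
)

```text
t: 13.55
tool_pos: [436.3, -44.1, 155.6]
tcp_rot: [[-0.998, -0.069, -0.003], [-0.069, 0.997, -0.021], [0.005, -0.021, -1.0]]
contact_force: [-7.6, -6.9, 0.4]
width: 33.9
gripper_force: 12.0
```

Call:
jog_arm(
  series=[
    [0, 0, 0, 0],
    [0, 0, 0, 0],
    [0, 0, 0, 0],
  ],
  grip=60,
)

```text
t: 13.85
tool_pos: [438.2, -43.9, 157.2]
tcp_rot: [[-0.998, -0.069, 0.001], [-0.069, 0.997, -0.021], [0.001, -0.021, -1.0]]
contact_force: [-0.3, 0.2, -0.4]
width: 54.8
gripper_force: 0.0
```

```bash
python3 - <<'E'
from kin import *
q=now();show(q);print(state()['t'],state()['contact_force'])
for w,h in (((438,-42,330),183.8),((440,-200,330),76)):
    q,r=rows_to(q,w,np.radians(h),mm=48);print(r);show(q)
E
```

```text
[438.2, -43.9, 157.0] lean [1.2, -87.5] txhead -176.1 q [-0.22, 0.34, 1.88, -0.03, 0.91, -1.84]
13.85 [-0.33476641  0.16918356 -0.41270788]
[[0, 0, -48, 0.0], [0, -1, -48, 0.0], [0, 0, -48, 0.0], [0, -1, -29, 0.0]]
[438.1, -42.3, 330.0] lean [1.2, -87.5] txhead -176.1 q [-0.22, 0.13, 1.62, -0.02, 1.39, -1.85]
[[1, -12, 0, 0.15], [-1, -12, 0, 0.15], [-3, -12, 0, 0.15], [-5, -12, 0, 0.15], [-6, -11, 0, 0.15], [-8, -10, 0, 0.15], [-9, -8, 0, 0.15], [-11, -7, 1, 0.15], [-11, -5, 0, 0.15], [-12, -3, 1, 0.15], [-13, -1, 0, 0.15], [-13, 0, 1, 0.15], [-7, 1, 0, 0.08]]
[439.6, -199.7, 330.3] lean [1.2, -87.5] txhead 76.2 q [-0.54, 0.19, 1.54, -0.02, 1.4, -0.29]
```

```bash
python3 - <<'E'
from kin import *
q=now()
for w,h in (((438,-42,300),183.8),((514,-285,250),77.5)):
    q,r=rows_to(q,w,np.radians(h),mm=48);print(r);show(q)
E
```

```text
[[0, 0, -48, 0.0], [0, -1, -48, 0.0], [0, 0, -47, 0.0]]
[438.1, -41.9, 300.0] lean [1.2, -87.5] txhead -176.1 q [-0.22, 0.16, 1.67, -0.02, 1.31, -1.85]
[[-5, -20, 4, 0.15], [-8, -19, 4, 0.15], [-10, -17, 4, 0.15], [-13, -16, 5, 0.15], [-15, -14, 4, 0.15], [-17, -11, 5, 0.15], [-18, -9, 5, 0.15], [-20, -6, 4, 0.15], [-20, -3, 5, 0.15], [-20, 0, 4, 0.15], [-20, 4, 5, 0.15], [-20, 7, 4, 0.15], [-8, 4, 2, 0.06]]
[514.4, -285.4, 250.1] lean [1.2, -87.5] txhead 77.4 q [-0.6, 0.42, 1.42, -0.02, 1.28, -0.37]
```

Call:
jog_arm(
  series=[
    [0, 0, -48, 0],
    [0, 0, -48, 0],
    [0, 0, -48, 0],
    [-5, -20, 4, 0.14],
    [-8, -19, 4, 0.14],
    [-10, -17, 4, 0.14],
    [-13, -16, 5, 0.14],
    [-15, -14, 4, 0.14],
    [-17, -11, 5, 0.14],
    [-18, -9, 5, 0.14],
    [-20, -6, 4, 0.14],
    [-20, -3, 5, 0.14],
    [-20, 0, 4, 0.14],
    [-20, 4, 5, 0.14],
    [-20, 7, 4, 0.14],
    [-8, 4, 2, 0.14],
    [0, 0, 0, 0.05],
  ],
  grip=40,
)

```text
t: 15.55
tool_pos: [528.3, -280.5, 250.6]
tcp_rot: [[0.235, 0.972, 0.0], [0.972, -0.234, -0.021], [-0.02, 0.005, -1.0]]
contact_force: [-0.4, 1.3, 0.3]
width: 39.8
gripper_force: 0.0
```

```bash
python3 - <<'E'
from kin import *
import pickle
show(now());print(state()['t'])
c,im=snap('wrist','pics/w2.png');pickle.dump(c,open('w2.pkl','wb'))
a=cv2.resize(im,(784,588),interpolation=cv2.INTER_CUBIC);cv2.imwrite('pics/w2b.png',a)
E
```

```text
[528.2, -280.6, 250.5] lean [1.2, -88.9] txhead 76.4 q [-0.58, 0.43, 1.4, -0.02, 1.3, -0.34]
15.55
```

View pics/w2b.png

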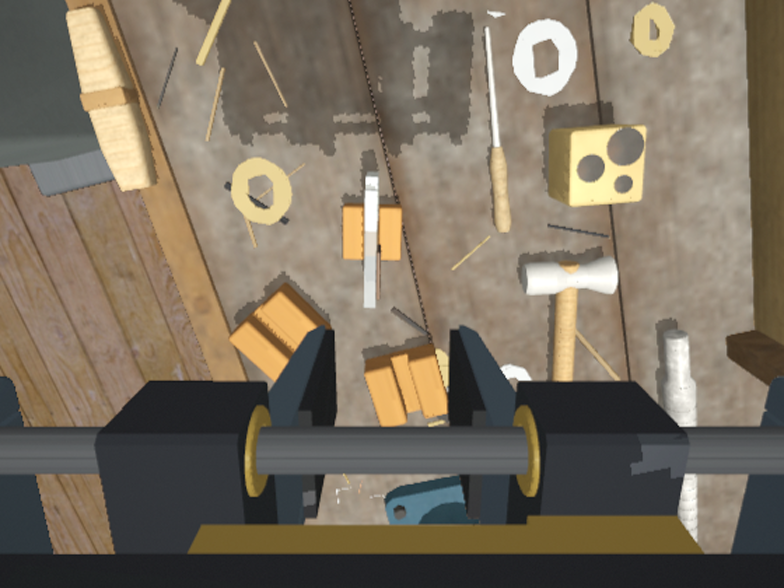

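The wrist picture shows the slide almost vertical: frosted end at the top (371,172), notch step at about (371,191), clear end at (370,307), and the stone as a dark strip on its right at (379,270). The smallest rest is under it at (372,232), and the two bigger rests are at (280,335) and (407,385).

```bash
python3 - <<'E'
from kin import *
import pickle
c=pickle.load(open('w2.pkl','rb'));im=cv2.imread('pics/w2.png').astype(int)
for v in range(120,222,8):print(v,[tuple(x) and int(sum(x)/3) for x in im[v,254:276]])
k=1/1.4
for n,p,z in (('notchstep',(371,191),53),('tip',(371.5,172),45),('clear',(369.5,307),53),('rest c',(372,232),20)):
    print(n,onplane(c,p[0]*k,p[1]*k,z).round(1))
E
```

```text
120 [150, 149, 147, 136, 131, 104, 96, 97, 96, 97, 97, 96, 96, 95, 94, 120, 125, 136, 137, 136, 135, 133]
128 [144, 146, 146, 109, 97, 96, 95, 252, 255, 255, 255, 255, 255, 255, 255, 244, 172, 144, 145, 144, 144, 143]
136 [149, 148, 147, 109, 99, 97, 149, 228, 236, 236, 236, 226, 224, 224, 224, 209, 156, 143, 142, 138, 137, 136]
144 [95, 96, 96, 96, 97, 99, 192, 254, 255, 255, 255, 255, 255, 255, 255, 242, 155, 105, 103, 101, 99, 97]
152 [186, 188, 188, 188, 144, 123, 194, 255, 255, 255, 255, 255, 255, 255, 255, 222, 151, 165, 186, 188, 188, 187]
160 [186, 188, 188, 187, 144, 126, 195, 255, 255, 255, 255, 255, 255, 255, 255, 188, 109, 161, 187, 188, 187, 186]
168 [186, 187, 187, 187, 163, 132, 182, 211, 217, 218, 218, 218, 217, 218, 203, 144, 119, 166, 186, 187, 187, 186]
176 [186, 187, 187, 187, 163, 130, 182, 214, 217, 218, 218, 219, 219, 218, 203, 116, 55, 52, 163, 184, 186, 185]
184 [179, 181, 180, 178, 180, 133, 178, 209, 213, 213, 213, 213, 213, 212, 170, 136, 158, 111, 174, 182, 181, 182]
192 [156, 154, 153, 153, 151, 115, 203, 213, 213, 213, 213, 214, 214, 214, 164, 138, 160, 113, 145, 149, 147, 145]
200 [138, 137, 137, 138, 139, 141, 215, 217, 212, 215, 216, 216, 216, 214, 148, 137, 156, 104, 142, 149, 149, 148]
208 [160, 162, 163, 163, 163, 160, 219, 224, 224, 224, 225, 226, 226, 225, 159, 143, 150, 121, 137, 141, 142, 142]
216 [159, 158, 157, 156, 156, 163, 219, 226, 225, 224, 224, 223, 223, 223, 166, 142, 142, 141, 140, 141, 142, 146]
notchstep [ 527.  -238.9   53. ]
tip [ 529.9 -227.8   45. ]
clear [ 505.8 -317.7   53. ]
rest c [ 518.2 -272.2   20. ]
```

Call:
jog_arm(
  series=[
    [20, -7, 35, 0.01],
    [18.5, -6, 35, 0],
    [0, 0, 45, 0],
    [0, 0, 45, 0],
    [0, 0, 30, 0],
    [0, 0, 0, 0],
  ],
)

```text
t: 16.2
tool_pos: [522.3, -241.6, 57.0]
tcp_rot: [[0.237, 0.972, -0.005], [0.971, -0.237, -0.018], [-0.019, -0.0, -1.0]]
contact_force: [-0.2, 0.3, 0.1]
width: 39.9
gripper_force: 0.0
```

```bash
python3 - <<'E'
from kin import *
import pickle
show(now());print(state()['t'])
c,im=snap('wrist','pics/w3.png');pickle.dump(c,open('w3.pkl','wb'))
s,d=snap('side','pics/s3.png')
a=cv2.resize(im[120:330,150:410],None,fx=2.1,fy=2.1,interpolation=cv2.INTER_CUBIC)
b=cv2.resize(d[190:330,230:345],None,fx=3.15,fy=3.15,interpolation=cv2.INTER_CUBIC)[:441]
a=a[:441];print(a.shape,b.shape)
cv2.imwrite('pics/c3.png',np.hstack([a[:,:430],b]))
E
```

```text
[522.4, -241.7, 56.7] lean [1.1, -105.1] txhead 76.3 q [-0.53, 0.65, 1.64, -0.02, 0.85, -0.27]
16.2
(441, 546, 3) (441, 362, 3)
```

View pics/c3.png

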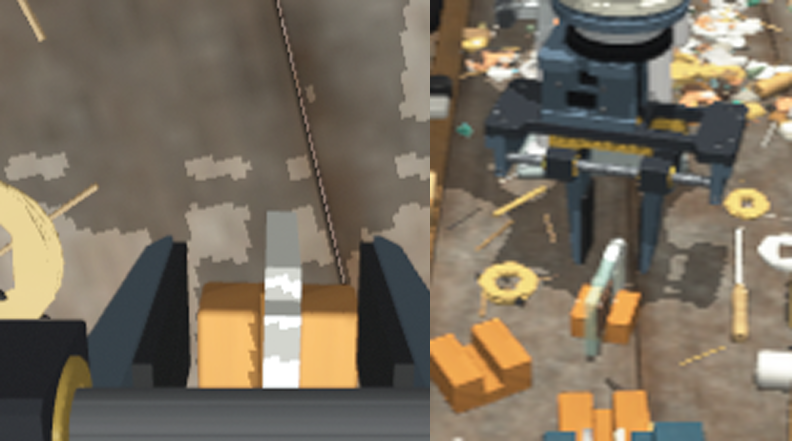

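The slide top sits between the fingers at crop (283,300). The inner finger faces are at 187 and 357, so the tool must shift about 2 mm to the right (+tool y). The side view shows the fingers above the far, frosted end.

Call:
jog_arm(
  series=[
    [-2.5, 2.2, 6, 0],
    [0, 0, 5.5, 0],
    [0, 0, 0, 0],
  ],
)

```text
t: 16.6
tool_pos: [525.9, -246.3, 48.9]
tcp_rot: [[0.238, 0.971, 0.001], [0.971, -0.238, -0.021], [-0.02, 0.006, -1.0]]
contact_force: [0.3, -0.3, 0.7]
width: 40.1
gripper_force: 0.0
```

Call:
jog_arm(
  series=[
    [0, 0, 0, 0],
    [0, 0, 0, 0],
    [0, 0, 0, 0],
    [0, 0, 0, 0],
    [0, 0, 0, 0],
    [0, 0, 0, 0],
  ],
  grip=3,
  grip_force=25,
)

```text
t: 17.2
tool_pos: [525.7, -246.1, 48.6]
tcp_rot: [[0.238, 0.971, 0.0], [0.971, -0.238, -0.021], [-0.02, 0.005, -1.0]]
contact_force: [0.6, 0.6, -0.2]
width: 8.1
gripper_force: 25.0
```

Call:
jog_arm(
  series=[
    [0, 0, -10, 0],
    [0, 0, -20, 0],
    [0, 0, -40, 0],
    [0, 0, -45, 0],
    [0, 0, -45, 0],
    [0, 0, -45, 0],
    [0, 0, -45, 0],
    [0, 0, -45, 0],
  ],
)

```text
t: 18.0
tool_pos: [525.0, -239.5, 346.4]
tcp_rot: [[0.238, 0.971, 0.001], [0.971, -0.238, -0.021], [-0.02, 0.006, -1.0]]
contact_force: [-0.1, -0.7, -1.4]
width: 7.9
gripper_force: 25.0
```

```bash
python3 - <<'E'
from kin import *
import pickle
q=now();show(q);print(state()['t'],state()['width'],state()['gripper_force'])
c,im=snap('wrist','pics/w4.png');s,d=snap('side','pics/s4.png');S,e=snap('scene','pics/e4.png')
pickle.dump((c,s,S),open('c4.pkl','wb'))
H=np.radians(183.8)
for w,h in (((400,30,420),183.8),((260,330,500),183.8),((10,570,580),183.8)):
    q,r=rows_to(q,w,np.radians(h),mm=48);print(r);show(q)
for i in range(26):
    q=step(q,[0,30,-40,0],W0)
    if i%3==1:show(q)
a=im[0:330,100:460];b=cv2.resize(d[110:260,200:350],(330,330),interpolation=cv2.INTER_CUBIC)
cv2.imwrite('pics/c4.png',np.hstack([a,b]))
E
```

```text
[525.0, -239.5, 346.3] lean [1.2, -88.0] txhead 76.2 q [-0.52, 0.33, 1.3, -0.02, 1.5, -0.28]
18.0 7.892476828082708 24.98925693333149
[[18, -15, -6, -0.15], [20, -12, -6, -0.15], [22, -9, -6, -0.15], [23, -5, -6, -0.15], [23, -2, -6, -0.15], [23, 2, -6, -0.15], [23, 5, -7, -0.15], [22, 9, -7, -0.15], [20, 12, -6, -0.15], [19, 15, -7, -0.15], [16, 17, -6, -0.15], [13, 20, -7, -0.15], [6, 12, -3, -0.08]]
[399.8, 30.0, 419.6] lean [1.2, -88.0] txhead -176.0 q [-0.06, 0.01, 1.51, -0.02, 1.62, -1.7]
[[17, 43, -12, 0.0], [17, 43, -12, 0.0], [17, 43, -12, 0.0], [17, 43, -12, 0.0], [16, 43, -12, 0.0], [16, 43, -13, 0.0], [17, 43, -12, 0.0], [2, 6, -2, 0.0]]
[259.9, 329.9, 500.1] lean [1.2, -88.0] txhead -176.0 q [0.77, 0.03, 1.29, -0.02, 1.83, -0.87]
[[31, 34, -11, 0.0], [31, 34, -12, 0.0], [31, 34, -11, 0.0], [31, 34, -11, 0.0], [31, 34, -12, 0.0], [31, 34, -11, 0.0], [31, 34, -12, 0.0], [16, 17, -5, 0.0]]
[9.8, 569.9, 579.9] lean [1.2, -88.0] txhead -176.0 q [1.45, 0.31, 0.74, -0.0, 2.11, -0.19]
[7.4, 614.7, 635.7] lean [1.2, -87.9] txhead -176.0 q [1.46, 0.44, 0.38, -0.0, 2.34, -0.18]
[0.8, 632.9, 670.0] lean [2.7, 88.7] txhead -176.1 q [1.47, 0.48, 0.22, 0.01, 2.39, -0.16]
[-5.1, 633.3, 694.6] lean [7.6, 89.7] txhead -176.1 q [1.48, 0.44, 0.22, 0.02, 2.35, -0.15]
[-10.2, 628.3, 724.3] lean [12.5, 90.1] txhead -176.1 q [1.48, 0.4, 0.22, 0.03, 2.3, -0.14]
[-14.7, 617.5, 758.1] lean [17.6, 90.4] txhead -176.2 q [1.48, 0.35, 0.22, 0.04, 2.26, -0.13]
[-18.5, 601.0, 794.9] lean [22.7, 90.6] txhead -176.3 q [1.48, 0.3, 0.22, 0.05, 2.23, -0.12]
[-21.8, 578.5, 833.7] lean [27.9, 90.8] txhead -176.4 q [1.48, 0.24, 0.22, 0.06, 2.2, -0.12]
[-24.4, 550.1, 873.5] lean [33.1, 91.0] txhead -176.5 q [1.47, 0.18, 0.22, 0.08, 2.17, -0.11]
[-26.5, 515.8, 913.3] lean [38.3, 91.2] txhead -176.6 q [1.45, 0.11, 0.22, 0.11, 2.14, -0.11]
```

View pics/c4.png

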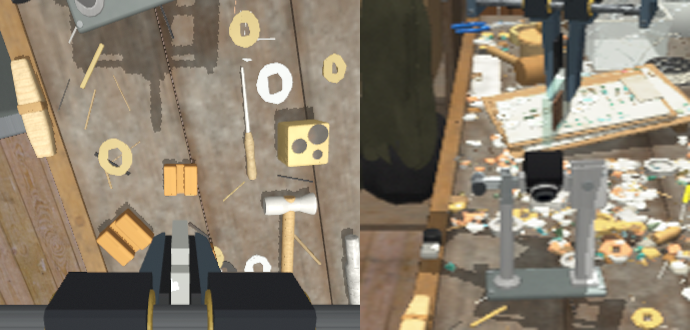

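Call:
jog_arm(
  series=[
    [18, -15, -6, -0.14],
    [20, -12, -6, -0.14],
    [22, -9, -6, -0.14],
    [23, -5, -6, -0.14],
    [23, -2, -6, -0.14],
    [23, 2, -6, -0.14],
    [23, 5, -7, -0.14],
    [22, 9, -7, -0.14],
    [20, 12, -6, -0.14],
    [19, 15, -7, -0.14],
    [16, 17, -6, -0.14],
    [13, 20, -7, -0.14],
    [6, 12, -3, -0.14],
    [17, 43, -12, -0.06],
    [17, 43, -12, 0],
    [17, 43, -12, 0],
    [17, 43, -12, 0],
    [17, 43, -12, 0],
    [17, 43, -12, 0],
    [17, 43, -12, 0],
  ],
)

```text
t: 20.15
tool_pos: [277.8, 332.2, 494.4]
tcp_rot: [[-0.998, -0.069, -0.001], [-0.069, 0.997, -0.022], [0.002, -0.022, -1.0]]
contact_force: [1.3, 0.3, -0.0]
width: 7.3
gripper_force: 25.0
```

Call:
jog_arm(
  series=[
    [31, 34, -11, 0],
    [31, 34, -11, 0],
    [31, 34, -11, 0],
    [31, 34, -11, 0],
    [31, 34, -11, 0],
    [31, 34, -11, 0],
    [31, 34, -11, 0],
    [16, 17, -5, 0],
  ],
)

```text
t: 20.95
tool_pos: [26.8, 572.7, 570.7]
tcp_rot: [[-0.997, -0.071, -0.0], [-0.071, 0.997, -0.023], [0.002, -0.023, -1.0]]
contact_force: [0.1, 1.1, -1.4]
width: 7.9
gripper_force: 25.0
```

```bash
python3 - <<'E'
from kin import *
q=now();show(q);print(state()['t'],state()['tcp_rot'].round(3).tolist())
for row in ([0,30,-40,0],[3,35,-35,0]):
    q=now();print(row)
    for i in range(28):
        q=step(q,row,W0)
        if i%5==3:show(q)
E
```

```text
[26.7, 572.5, 570.7] lean [1.3, -91.2] txhead -175.9 q [1.42, 0.31, 0.76, -0.0, 2.09, -0.22]
20.95 [[-0.997, -0.071, -0.0], [-0.071, 0.997, -0.023], [0.002, -0.023, -1.0]]
[0, 30, -40, 0]
[18.7, 636.8, 657.5] lean [1.0, 87.4] txhead -175.9 q [1.45, 0.5, 0.22, 0.0, 2.4, -0.19]
[5.5, 637.1, 699.6] lean [9.1, 88.8] txhead -176.0 q [1.46, 0.44, 0.22, 0.02, 2.33, -0.17]
[-5.4, 622.1, 754.6] lean [17.4, 89.4] txhead -176.1 q [1.47, 0.36, 0.22, 0.04, 2.26, -0.15]
[-14.3, 590.9, 817.8] lean [26.0, 89.9] txhead -176.3 q [1.47, 0.27, 0.22, 0.05, 2.2, -0.13]
[-21.4, 543.3, 884.6] lean [34.7, 90.2] txhead -176.5 q [1.46, 0.16, 0.22, 0.08, 2.16, -0.12]
[3, 35, -35, 0]
[7.9, 653.5, 643.1] lean [1.0, 89.6] txhead -175.9 q [1.47, 0.52, 0.22, 0.0, 2.38, -0.17]
[-17.8, 675.1, 670.2] lean [9.2, 90.5] txhead -176.0 q [1.5, 0.49, 0.22, 0.02, 2.27, -0.13]
[-38.4, 679.5, 717.2] lean [17.9, 91.5] txhead -176.0 q [1.53, 0.43, 0.22, 0.03, 2.18, -0.1]
[-54.5, 665.7, 778.9] lean [26.9, 92.2] txhead -176.0 q [1.55, 0.35, 0.22, 0.03, 2.1, -0.07]
[-66.6, 633.1, 849.9] lean [35.9, 92.9] txhead -176.0 q [1.56, 0.26, 0.22, 0.04, 2.03, -0.05]
```

Second option gives the lean direction wanted (~93.8°).

Call:
jog_arm(
  series=[
    [4, 35, -35, 0],
    [4, 35, -35, 0],
    [4, 35, -35, 0],
    [4, 35, -35, 0],
    [4, 35, -35, 0],
    [4, 35, -35, 0],
    [4, 35, -35, 0],
    [4, 35, -35, 0],
    [4, 35, -35, 0],
    [4, 35, -35, 0],
    [4, 35, -35, 0],
    [4, 35, -35, 0],
    [4, 35, -35, 0],
    [4, 35, -35, 0],
  ],
)

```text
t: 22.35
tool_pos: [-46.3, 677.3, 718.2]
tcp_rot: [[-0.998, -0.068, -0.009], [-0.068, 0.948, 0.31], [-0.012, 0.309, -0.951]]
contact_force: [1.2, -0.7, -0.3]
width: 7.7
gripper_force: 25.0
```

```bash
python3 - <<'E'
from kin import *
show(now());print(state()['t'],state()['width'])
for x in (4,8):
    q=now();print(x)
    for i in range(16):
        q=step(q,[x,35,-35,0],W0)
        if i%5==3 or i>11:show(q)
E
```

```text
[-46.4, 677.9, 718.4] lean [18.0, 91.7] txhead -176.1 q [1.54, 0.43, 0.22, 0.02, 2.18, -0.08]
22.35 7.6739345038080415
4
[-61.6, 668.2, 766.8] lean [25.2, 92.5] txhead -176.1 q [1.56, 0.37, 0.22, 0.03, 2.12, -0.06]
[-76.4, 639.0, 836.2] lean [34.2, 93.3] txhead -176.0 q [1.58, 0.28, 0.22, 0.03, 2.05, -0.04]
[-85.0, 602.0, 895.5] lean [41.5, 93.9] txhead -175.8 q [1.6, 0.2, 0.22, 0.03, 2.0, -0.03]
[-86.8, 590.9, 910.4] lean [43.3, 94.0] txhead -175.8 q [1.6, 0.18, 0.22, 0.03, 1.99, -0.02]
[-88.3, 579.0, 925.4] lean [45.1, 94.2] txhead -175.7 q [1.6, 0.16, 0.22, 0.03, 1.98, -0.02]
[-89.7, 566.4, 940.3] lean [46.9, 94.3] txhead -175.6 q [1.61, 0.13, 0.22, 0.03, 1.97, -0.02]
8
[-76.0, 667.1, 766.4] lean [25.2, 92.6] txhead -176.1 q [1.59, 0.37, 0.22, 0.01, 2.11, -0.04]
[-105.7, 636.5, 835.2] lean [34.3, 93.9] txhead -175.8 q [1.64, 0.28, 0.22, -0.0, 2.04, -0.0]
[-123.9, 598.2, 894.0] lean [41.6, 94.9] txhead -175.5 q [1.69, 0.2, 0.22, -0.02, 1.99, 0.02]
[-127.7, 586.8, 908.8] lean [43.4, 95.1] txhead -175.3 q [1.7, 0.18, 0.22, -0.03, 1.98, 0.03]
[-131.2, 574.6, 923.7] lean [45.2, 95.3] txhead -175.2 q [1.71, 0.16, 0.22, -0.04, 1.97, 0.03]
[-134.5, 561.6, 938.5] lean [47.0, 95.6] txhead -175.1 q [1.73, 0.14, 0.22, -0.05, 1.96, 0.04]
```

Call:
jog_arm(
  series=[
    [4, 35, -35, 0],
    [4, 35, -35, 0],
    [4, 35, -35, 0],
    [4, 35, -35, 0],
    [4, 35, -35, 0],
    [4, 35, -35, 0],
    [4, 35, -35, 0],
    [4, 35, -35, 0],
    [4, 35, -35, 0],
    [4, 35, -35, 0],
    [4, 35, -35, 0],
    [4, 35, -35, 0],
  ],
)

```text
t: 23.55
tool_pos: [-83.1, 611.3, 879.1]
tcp_rot: [[-0.997, -0.059, -0.041], [-0.072, 0.769, 0.636], [-0.006, 0.637, -0.771]]
contact_force: [0.1, -0.5, -1.7]
width: 7.9
gripper_force: 25.0
```

```bash
python3 - <<'E'
from kin import *
show(now());s=state();print(s['t'],s['width'],s['tcp_rot'].round(4).tolist())
for y,z in ((35,-35),(10,-10)):
    q=now()
    for i in range(2): q=step(q,[4,y,z,0],W0);show(q)
E
```

```text
[-83.2, 612.5, 879.8] lean [39.6, 93.7] txhead -175.9 q [1.59, 0.22, 0.22, 0.03, 2.01, -0.03]
23.55 7.889593082651018 [[-0.9974, -0.059, -0.0414], [-0.0719, 0.7687, 0.6356], [-0.0057, 0.6369, -0.7709]]
[-85.1, 602.2, 894.8] lean [41.4, 93.9] txhead -175.8 q [1.6, 0.2, 0.22, 0.03, 2.0, -0.03]
[-86.8, 591.1, 909.7] lean [43.2, 94.0] txhead -175.8 q [1.6, 0.18, 0.22, 0.03, 1.99, -0.02]
[-86.5, 609.2, 884.1] lean [40.1, 93.8] txhead -175.9 q [1.6, 0.21, 0.22, 0.02, 2.01, -0.02]
[-89.8, 605.8, 888.3] lean [40.6, 93.8] txhead -175.8 q [1.61, 0.21, 0.22, 0.02, 2.0, -0.02]
```

```bash
cat > tgt.py <<'E'
from kin import *
off=np.array([-52.6,7,15.2]);F=np.array([519.5,-104.5,94]);yaw=.07
xs=np.array([-np.sin(yaw),np.cos(yaw),0]);c40,s40=np.cos(np.radians(40)),np.sin(np.radians(40))
fx=c40*xs+s40*np.array([0,0,1])
E
python3 - <<'E'
from tgt import *
q=now();R=state()['tcp_rot'];print('ang',np.degrees(np.arccos(R[:,1]@fx)))
T=F-R@off;print('TCP target',T.round(1))
for w in ((150,420,700),(330,150,560),(430,-80,500),(T[0],-260,380),T+[0,-110,90],T+[0,-50,30]):
    q,r=rows_to(q,w,None,mm=48);print(len(r),r);show(q)
q,r=rows_to(q,T,None,mm=10);print(r);show(q);p,R=fkt(q);print(np.degrees(np.arccos(R[:,1]@fx)))
E
```

```text
ang 0.525737876522515
TCP target [ 468.1 -123.3  101. ]
8 [[-30, -38, 1, 0.0], [-30, -38, 1, 0.0], [-29, -38, 1, 0.0], [-30, -38, 1, 0.0], [-29, -38, 1, 0.0], [-30, -38, 1, 0.0], [-29, -38, 1, 0.0], [-26, -33, 1, 0.0]]
[149.3, 421.4, 700.6] lean [39.4, 93.7] txhead -175.8 q [0.68, -0.21, 1.19, 0.55, 1.7, -0.76]
9 [[-22, -42, -10, 0.0], [-21, -42, -9, 0.0], [-21, -42, -10, 0.0], [-21, -42, -9, 0.0], [-21, -42, -10, 0.0], [-21, -42, -9, 0.0], [-22, -42, -10, 0.0], [-21, -42, -9, 0.0], [-9, -17, -4, 0.0]]
[330.2, 149.8, 559.6] lean [39.0, 93.7] txhead -175.8 q [-0.35, -0.09, 1.45, 0.69, 2.0, -1.77]
6 [[-15, -41, -19, 0.0], [-15, -41, -19, 0.0], [-15, -41, -19, 0.0], [-16, -41, -19, 0.0], [-15, -41, -19, 0.0], [-6, -17, -7, 0.0]]
[429.6, -80.2, 499.7] lean [39.0, 93.7] txhead -175.8 q [-0.69, 0.23, 1.25, 0.56, 2.1, -2.16]
5 [[-5, -47, -5, 0.0], [-5, -47, -5, 0.0], [-6, -47, -4, 0.0], [-5, -47, -5, 0.0], [-3, -29, -2, 0.0]]
[467.6, -259.8, 379.6] lean [39.0, 93.7] txhead -175.8 q [-0.86, 0.51, 1.11, 0.44, 2.05, -2.41]
4 [[0, -25, 41, 0.0], [0, -25, 41, 0.0], [-1, -25, 41, 0.0], [0, -23, 40, 0.0]]
[467.9, -233.3, 191.3] lean [39.0, 93.7] txhead -175.8 q [-0.84, 0.66, 1.39, 0.4, 1.66, -2.56]
2 [[-2, 5, 48, 0.0], [-2, 3, 37, 0.0]]
[467.9, -173.4, 130.3] lean [39.0, 93.7] txhead -175.8 q [-0.77, 0.69, 1.53, 0.44, 1.47, -2.59]
[[-1, 4, 9, 0.0], [-1, 3, 9, 0.0], [0, 3, 9, 0.0], [-1, 4, 9, 0.0], [0, 3, 9, 0.0], [-1, 3, 9, 0.0]]
[468.4, -123.7, 100.9] lean [39.0, 93.7] txhead -175.8 q [-0.71, 0.71, 1.63, 0.48, 1.35, -2.59]
1.0661880846706462
```

Call:
jog_arm(
  series=[
    [-30, -38, 1, 0],
    [-30, -38, 1, 0],
    [-29, -38, 1, 0],
    [-30, -38, 1, 0],
    [-29, -38, 1, 0],
    [-30, -38, 1, 0],
    [-29, -38, 1, 0],
    [-26, -33, 1, 0],
    [-21, -42, -10, 0],
    [-21, -42, -10, 0],
    [-21, -42, -10, 0],
    [-21, -42, -10, 0],
    [-21, -42, -10, 0],
    [-21, -42, -10, 0],
    [-21, -42, -10, 0],
    [-21, -42, -9, 0],
    [-9, -17, -4, 0],
  ],
)

```text
t: 25.25
tool_pos: [330.1, 144.8, 559.6]
tcp_rot: [[-0.998, -0.057, -0.04], [-0.069, 0.777, 0.626], [-0.005, 0.627, -0.779]]
contact_force: [0.3, 0.9, -0.3]
width: 8.3
gripper_force: 25.0
```

Call:
jog_arm(
  series=[
    [-15, -41, -19, 0],
    [-15, -41, -19, 0],
    [-15, -41, -19, 0],
    [-15, -41, -19, 0],
    [-15, -41, -19, 0],
    [-6, -17, -7, 0],
    [-5, -47, -5, 0],
    [-5, -47, -5, 0],
    [-5, -47, -5, 0],
    [-5, -47, -5, 0],
    [-3, -29, -2, 0],
  ],
)

```text
t: 26.35
tool_pos: [464.4, -265.5, 381.2]
tcp_rot: [[-0.997, -0.06, -0.04], [-0.072, 0.777, 0.626], [-0.006, 0.627, -0.779]]
contact_force: [0.1, 1.2, -1.8]
width: 8.1
gripper_force: 25.0
```

```bash
python3 - <<'E'
from tgt import *
q=now();s=state();R=s['tcp_rot'];show(q);print(s['t'],s['width'],s['gripper_force'],'ang',np.degrees(np.arccos(R[:,1]@fx)),R.round(3).tolist(),(R.T@fx).round(3))
T=F-R@off;print('TCP target',T.round(1))
for w in (T+[0,-110,90],T+[0,-50,30]):
    q,r=rows_to(q,w,None,mm=45);print(r);show(q)
E
```

```text
[464.3, -263.9, 381.7] lean [38.8, 93.7] txhead -175.9 q [-0.87, 0.51, 1.11, 0.44, 2.06, -2.42]
26.35 8.145804530140984 24.999155402183533 ang 1.1997088077056837 [[-0.997, -0.06, -0.04], [-0.072, 0.777, 0.626], [-0.006, 0.627, -0.779]] [-0.005  1.    -0.02 ]
TCP target [ 468.1 -123.2  101.1]
[[-1, -22, 39, 0.0], [-1, -22, 39, 0.0], [-1, -23, 39, 0.0], [-1, -22, 39, 0.0], [-1, -7, 11, 0.0]]
[468.3, -233.6, 191.4] lean [38.8, 93.7] txhead -175.9 q [-0.84, 0.65, 1.39, 0.4, 1.66, -2.56]
[[-2, 5, 45, 0.0], [-2, 4, 40, 0.0]]
[468.3, -173.1, 130.9] lean [38.8, 93.7] txhead -175.9 q [-0.77, 0.69, 1.53, 0.44, 1.47, -2.58]
```

Call:
jog_arm(
  series=[
    [-1, -22, 39, 0],
    [-1, -22, 39, 0],
    [-1, -23, 39, 0],
    [-1, -22, 39, 0],
    [-1, -7, 11, 0],
    [-2, 5, 40, 0],
    [-2, 4, 30, 0],
    [-1, 2, 15, 0],
    [0, 0, 0, 0],
  ],
)

```text
t: 27.25
tool_pos: [469.2, -169.9, 134.0]
tcp_rot: [[-0.997, -0.062, -0.042], [-0.074, 0.776, 0.626], [-0.006, 0.628, -0.779]]
contact_force: [1.6, -0.1, -0.8]
width: 7.7
gripper_force: 25.0
```

```bash
python3 - <<'E'
from tgt import *
import pickle
q=now();s=state();R=s['tcp_rot'];show(q);print(s['t'],s['tool_pos'].round(1),s['contact_force'].round(1))
D,d=snap('side','pics/s5.png');S,e=snap('scene','pics/e5.png');pickle.dump((D,S,s),open('c5.pkl','wb'))
p=s['tool_pos']
def at(y,x,z):  # slide coords -> world, via off relative to section_mid(7,-23.5,26.5)
    return p+R@(off+np.array([y+23.5,x-7,-(z-26.5)]))
pts={'sec':at(-23.5,7,26.5),'clr_top':at(-45,0,45),'clr_bot':at(-45,0,0),'fr_bot':at(45,0,0),'focus':F,'lens':F+65*fx,'handle':[437,-44,150]}
for k,X in pts.items():print(k,np.round(X,0),'side',proj(D,X).round(0),'scene',proj(S,X).round(0))
u,v=180,165;w,h=210,275
a=cv2.resize(d[140:260,225:345],(390,390),interpolation=cv2.INTER_CUBIC);b=cv2.resize(e[150:270,200:320],(390,390),interpolation=cv2.INTER_CUBIC)
cv2.imwrite('pics/c5.png',np.hstack([a,b]))
E
```

```text
[469.2, -168.4, 134.3] lean [38.9, 93.8] txhead -175.7 q [-0.76, 0.68, 1.54, 0.44, 1.47, -2.58]
27.25 [ 469.2 -169.9  134. ] [ 1.6 -0.1 -0.8]
sec [ 521. -151.  127.] side [287. 220.] scene [289. 181.]
clr_top [ 543. -167.  137.] side [296. 220.] scene [286. 171.]
clr_bot [ 541. -138.  102.] side [295. 227.] scene [280. 186.]
fr_bot [ 452. -145.  101.] side [259. 228.] scene [306. 202.]
focus [ 520. -104.   94.] side [286. 223.] scene [277. 199.]
lens [516. -55. 136.] side [284. 200.] scene [265. 201.]
handle [437 -44 150] side [254. 193.] scene [285. 217.]
```

View pics/c5.png

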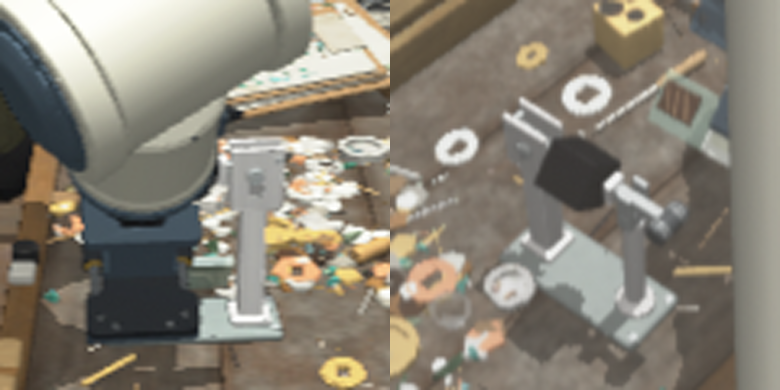

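The slide shows in the scene view at crop (682,105), which is pixel (290,182). The predicted stone pixel was (289,181), so the in-hand offset holds. The bar lies in the fork, with the handle at (668,222) and the camera at (575,172).

Call:
jog_arm(
  series=[
    [-0.5, 3, 10, 0],
    [-0.5, 3, 10, 0],
    [-0.5, 3, 10, 0],
    [-0.5, 2.5, 10, 0],
    [0, 2, 8, 0],
    [0, 2, 7, 0],
    [0, 0, 0, 0],
    [0, 0, 0, 0],
    [0, 0, 0, 0],
  ],
)

```text
t: 28.25
tool_pos: [468.0, -124.7, 100.5]
tcp_rot: [[-0.997, -0.061, -0.04], [-0.073, 0.777, 0.626], [-0.007, 0.627, -0.779]]
contact_force: [-0.8, -0.1, -0.8]
width: 7.9
gripper_force: 25.0
```

```bash
python3 - <<'E'
from tgt import *
q=now();show(q);P=[];
S,e=snap('scene','pics/e6.png');D,d=snap('side','pics/s6.png')
for i in range(6):
    s=state();P.append(s['tool_pos']);snap('wrist','pics/w6.png')
R=s['tcp_rot'];p=np.mean(P,0);print(s['t'],p.round(1),np.std(P,0).round(2),s['contact_force'].round(1),'ang',np.degrees(np.arccos(R[:,1]@fx)).round(2))
sec=p+R@off;print('sec-F',(sec-F).round(1),'proj scene',proj(S,sec).round(1),'tool delta',(R.T@(F-sec)).round(1))
# stone mask: brown near prediction
u,v=proj(S,sec).astype(int);r=e[v-14:v+15,u-16:u+17].astype(int)
b,g,rr=r[...,0],r[...,1],r[...,2];m=(rr-b>25)&(rr<170)
n,l,st,ce=cv2.connectedComponentsWithStats(m.astype(np.uint8))
for i in range(1,n):
    if st[i,4]>15:print('blob',st[i].tolist(),(ce[i]+[u-16,v-14]).round(1))
def slab(dy,dz):return proj(S,p+R@(off+np.array([dy,0,-dz])))
print('slab corners',[slab(a,b).round(1).tolist() for a in(-17.5,17.5) for b in(-13.5,13.5)])
E
```

```text
[468.0, -123.2, 100.8] lean [38.8, 93.7] txhead -175.8 q [-0.71, 0.7, 1.63, 0.48, 1.35, -2.59]
28.6 [ 467.9 -124.6  100.5] [0.05 0.09 0.03] [-0.4 -0.4 -0.5] ang 1.21
sec-F [-0.2 -1.3 -0.6] proj scene [277.7 199.1] tool delta [-0.3  1.4  0.3]
blob [12, 9, 10, 12, 76] [277.1 199.3]
slab corners [[270.7, 200.2], [274.5, 191.5], [280.8, 206.6], [284.8, 197.9]]
```

Call:
jog_arm(
  series=[
    [0, 0.7, 0, 0],
    [0, 0, 0, 0],
    [0, 0, 0, 0],
    [0, 0, 0, 0],
  ],
)

```text
t: 29.05
tool_pos: [467.8, -123.8, 100.9]
tcp_rot: [[-0.997, -0.061, -0.041], [-0.073, 0.776, 0.626], [-0.006, 0.627, -0.779]]
contact_force: [0.2, -0.5, -1.4]
width: 7.5
gripper_force: 25.0
```

```bash
python3 -c "
from h import *
s=state();print(s['t'],s['tool_pos'].round(1),s['contact_force'].round(1),s['width'],s['joint_velocities'].round(3))
print(job_done())"
```

```text
29.05 [ 467.8 -123.8  100.9] [ 0.2 -0.5 -1.4] 7.530012713360642 [ 0.    -0.    -0.001  0.001 -0.     0.002]
the job is handed in; nothing more can be done
None
```

I handed the job in at 29.05 s: the bar is down in its fork, and the slide is held steady by its frosted end, with the stone about 1 mm from my measured focus point and about 1.2° off square to the lens. No verdict came back.

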